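Stand the fallen tin up and close the row in the tin rack

TASK

The navy blue tin has been knocked out of the tin rack and lies on the bench. Stand it upright on the open bench and let go of it, then take it again from above and set it down upright in its gap in the row, between the rails and the same way round as its neighbours (broad faces facing each other), without toppling any of them. Then slide the steel end plate along until the row of four is closed up snugly against the fixed end wall, leave everything else on the bench where it is, and let go.

Things in the scene. Friction and masses are not known exactly. Their poses are not given: they have to be found in the camera images.
- tin_blue_centre (a point): Navy blue oblong tin, white cap, about 0.26 kg: 56 mm wide (own x), 36 thick (y), 118 tall (z, base to cap), with a round screw cap (27 across, 18 high) centred on its flat shoulder. The point is the middle of the 118 mm body. It starts lying on a broad face, its point 18 mm above the bench; standing on the bench it is 59 mm up.
- tin_cream_centre (a point): Cream tin with black cap, standing in the rack; size, point and axes as for the blue tin.
- tin_green_centre (a point): Green tin with black cap, standing in the rack; size, point and axes as for the blue tin.
- tin_red_centre (a point): Brick red tin with black cap, standing in the rack; size, point and axes as for the blue tin.
- rack: Wooden rack fixed to the bench: a lane along its own y (z up), origin at bench level under the lane's middle line. 92 mm wide, from y = -200 to +148 mm. Lane floor 14 mm above the bench; side rails 63 mm apart inside, 8 thick, tops 44 mm above the bench. Tins stand with their 56 mm width across the lane (tin x along rack x), broad faces to each other.
- lane_end (a point): On the inner face of the rack's fixed end wall (132 mm high), at the lane floor, rack y = +130 mm. Two tins stand next to this wall; a third stands alone further to -y. The blue tin's gap, 55 to 70 mm long, lies between the second and the third. The three colours come in any order.
- end_plate (a joint): Sliding steel end plate, m along rack +y: its upright face (58 mm wide, up to 128 mm above the bench) is at rack y = -85 mm + value. It slides towards the end wall with about 2 N of drag plus 1 to 2 N for each tin it pushes, and stays where left. With four tins tight against the end wall it reads about 0.071.
- end_plate_knob (a point): Middle of the black knob on the end plate's top: 22 mm across, 26 mm high, 149 mm above the bench (knob from 136 to 162 mm), 6 mm to -y of the plate's face. Its top stands 12 mm above the caps of the tins in the rack; it can be pinched from above, across the lane.
- glue: White glue bottle, 48 mm across, 130 mm high, loose; bystander. Origin at its foot.
- jar: Amber glass jar, 66 mm across, 75 mm high, loose; bystander. Origin at its foot.
- screwdriver: Screwdriver lying on the bench, loose; bystander. Origin at its middle.
- wrench: Wrench lying on the bench, loose; bystander. Origin at its middle.
- brush: Flat paint brush lying on the bench, loose; bystander. Origin at its middle.
- lamp_disc: Navy lamp part lying on the bench: disc 104 mm across with a metal hub, 27 mm high, loose; bystander. Origin under its centre.
There are look-alikes about, which are no part of the job. Leave any orange or pink look-alike of the part that bears tin_blue_centre alone.

How it is judged:
By the outcome, as a careful person would: the job done as asked, in the order asked, and still so for the second after the job is handed in, with the robot touching nothing.
It also fails if it takes over 72 s, if anything falls off the work surface, if the arm or the gripper's body presses on something with over 40 N, if the wrist force passes 120 N, or if a joint passes its speed limit or range.

ROBOT

A 6-joint arm with a two-finger parallel gripper is mounted at the origin on the work surface. World frame = base frame: x ahead of the robot, y to its left, z up, the work surface at z = 0. Lengths are in m, angles in rad, forces in N, time in s.
With the tool pointing down it reaches from about 0.4 to 0.825 m from the base axis. Payload 7 kg.
Tool frame: the origin (TCP) lies between the finger pads; the fingertips stand 22 mm ahead of it and the grasp point (between the pads) lies 3 mm ahead of it (tips_ahead is the distance from the TCP to the fingertips, in m); y points along the fingers, x is the direction in which the jaws open and shut, and the axes are right-handed (so a half turn about y gives the same grasp; the last joint's range is limited). The gripper opens to 88 mm and grips with 3 to 60 N. Pads are 19 mm wide; open, the fingers measure 130 mm over their backs; the gripper's body (78 mm by 193 mm) begins 47 mm behind the grasp point.
Start: joints at [1.619, 0.359, 0.012, 0, -1.224, -0.288], TCP at [0.16, 0.656, 0.249] pointing down, gripper open.
Joint ranges: [-3.07, 3.07], [-1.43, 2.12], [-1.02, 1.25], [-3.03, 1.67], [-3.05, -0], [-3.03, 3.03]. Speed limits (rad/s): [2.39, 2.39, 3.01, 3.14, 3.14, 3.14].

INTERFACE

Orientations are given as a 3x3 rotation matrix whose columns are the frame's x, y, z axes.
In Python, from station import observe, read_camera, camera_params, job_done, tips_ahead gives the robot as it stands.
- The arm moves only by the tool servo_tool, never from a script. Its arguments are lists of equal length, an entry for each row: "linear": the shift along the world's x, y, z in m, a list of three; "turn": the turn, a rotation vector about the world's x, y, z in units of 6 degrees (1.0 is 6 degrees), a list of three; "hand": the opening in per cent of the stroke, from 0 (shut) to 100 (fully open). In form: {"linear": [[x, y, z], ...], "turn": [[rx, ry, rz], ...], "hand": [hand, ...]}. A call has exactly 10 rows; each row shifts and turns the pose as measured when the row begins; what a row does not reach is not made up. A row lasts 1/10 s, in which the tool goes at most 50 mm and 8.59 degrees, less where a joint would pass 70% of its speed; a pose out of reach is approached as far as the arm can. A call is refused whole if a number of a shift passes 0.05 or a number of a turn 1, either way. A call with a gripper value outside its range is refused whole. The fingers move at their own pace and stop on an object; "newtons" is the grip in N (left out, the last holds). Time passes only in rows, so rows that do not move let the fingers close, or fill a call up. It gives the time, the measured TCP pose, the force and the opening at its end, in the units of the state.
- observe(): the state, without advancing time (a new reading comes with each control period).
- read_camera(name): name is "scene" or "top" or "wrist"; returns the picture (420x560x3 uint8, red, green, blue); there is no depth.
- camera_params(name): a dict with "mtx" (3x3 intrinsics, pixels), "xyz" and "orientation" of the camera in the world. Camera axes: x right, y up, looking along -z (the intrinsics and any distortion apply to the point x, -y, -z); pixel columns grow to the right and rows downward; lengths in m; the calibration is good to about 2 mm. The wrist camera is an equidistant fisheye: a pixel r from the principal point sees the ray r / f radians off the axis. A picture is of the moment at which its call begins: read the wrist's pose just before it. camera_params takes no time and is no camera call; for the wrist camera it gives the pose at the moment of the call.
- job_done(): hands the job in, once; it reports no verdict.
The state is a dict: "time": time; "qpos": joint angles; "qvel": joint speeds; "effort": joint torques, N m; "tcp_pos": TCP position; "ee_rot": TCP orientation; "ft_force": force on the tool from outside, world axes, zero at the start; "torque": the same for the moment, N m; "finger_gap": finger opening in m.
Only numpy, scipy, OpenCV 4.12 (cv2) and the standard library are available. Lean on these libraries where they do the work, as an engineer would, in place of code of your own. Each camera call takes 0.05 s, during which the arm holds its last target.

## Working session

There is one attempt and no reset: what is moved stays moved. The work goes in short steps, Python scripts to look and compute and a tool call to move; the robot and the scene stay as the last step left them, time stands still between calls to the robot, and variables do not carry over. Pictures are saved under pics/ and viewed, and the job is handed in when it is done.

Besides the shell and the picture viewer there is one more tool, called after ">>>" as name(argument=value, ...), one argument or row to a line, values as JSON. servo_tool: Moves the arm, as the interface text tells. Its arguments: {"type":"object","properties":{"linear":{"type":"array"},"turn":{"type":"array"},"hand":{"type":"array"},"newtons":{"type":"number"}},"required":["linear","turn","hand"]}

```bash
mkdir -p pics; ls; cat > h.py <<'E'
import numpy as np, cv2
from station import observe, read_camera, camera_params, job_done, tips_ahead
def save(n,im,s=1.0):
    im=im[:,:,::-1]
    if s!=1: im=cv2.resize(im,None,fx=s,fy=s,interpolation=cv2.INTER_CUBIC)
    cv2.imwrite('pics/'+n+'.png',im)
def st():
    o=observe();print('t',round(o['time'],2),'tcp',np.round(o['tcp_pos'],4),'gap',round(float(o['finger_gap']),4),'F',np.round(o['ft_force'],1),'q',np.round(o['qpos'],2));print(np.round(o['ee_rot'],3).tolist())
E
python3 - <<'E'
from h import *
st();print(tips_ahead)
for n in ['scene','top','wrist']:
    p=camera_params(n);im=read_camera(n);np.save(f'{n}0.npy',im);save(n+'0',im,1.4);print(n,p)
    import pickle;pickle.dump(p,open(f'{n}0.pkl','wb'))
E
```

```text
pics
t 0.0 tcp [0.1602 0.6552 0.2476] gap 0.0873 F [ 0.1 -0.4  1.2] q [ 1.62  0.36  0.01 -0.   -1.22 -0.29]
[[-0.238, -0.0, 0.971], [-0.971, -0.002, -0.238], [0.002, -1.0, 0.0]]
0.022
scene {'mtx': array([[508.08006123,   0.        , 278.23601652],
       [  0.        , 508.08006123, 213.31776779],
       [  0.        ,   0.        ,   1.        ]]), 'xyz': array([1.5023155 , 0.77399524, 1.22431834]), 'orientation': array([[-0.56991098, -0.55741917,  0.60372621],
       [ 0.82151825, -0.40224444,  0.40411283],
       [ 0.01758527,  0.72628044,  0.68717354]])}
top {'mtx': array([[424.39917303,   0.        , 284.31136107],
       [  0.        , 424.39917303, 211.50080664],
       [  0.        ,   0.        ,   1.        ]]), 'xyz': array([0.47404706, 0.14037546, 1.34116986]), 'orientation': array([[ 0.00117639,  0.9981256 , -0.06118742],
       [-0.9999572 ,  0.00173566,  0.00908791],
       [ 0.00917708,  0.06117411,  0.99808492]])}
wrist {'mtx': array([[325.1922621 ,   0.        , 282.8078706 ],
       [  0.        , 325.1922621 , 210.23408092],
       [  0.        ,   0.        ,   1.        ]]), 'xyz': array([0.22889268, 0.63874206, 0.38380807]), 'orientation': array([[-0.2374843 ,  0.93697296,  0.25628672],
       [-0.97138985, -0.22953748, -0.06094513],
       [ 0.00172347, -0.26342783,  0.96467757]])}
```

View pics/scene0.png

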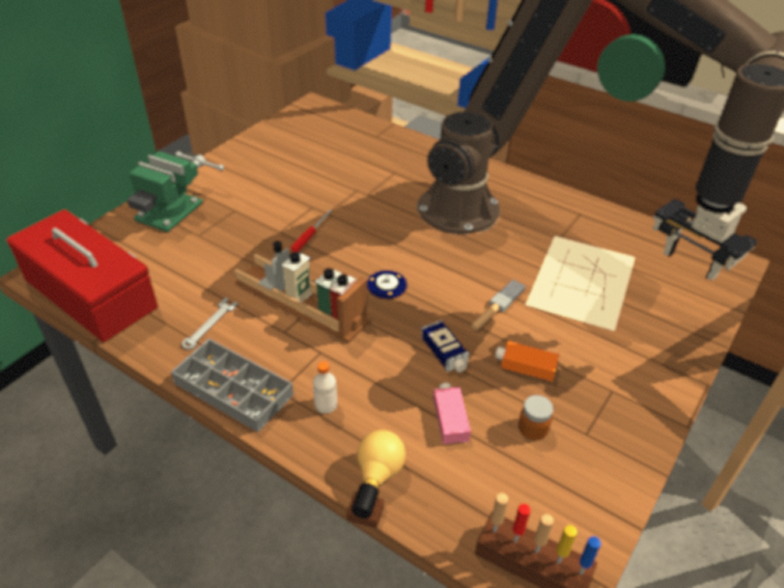

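View pics/top0.png

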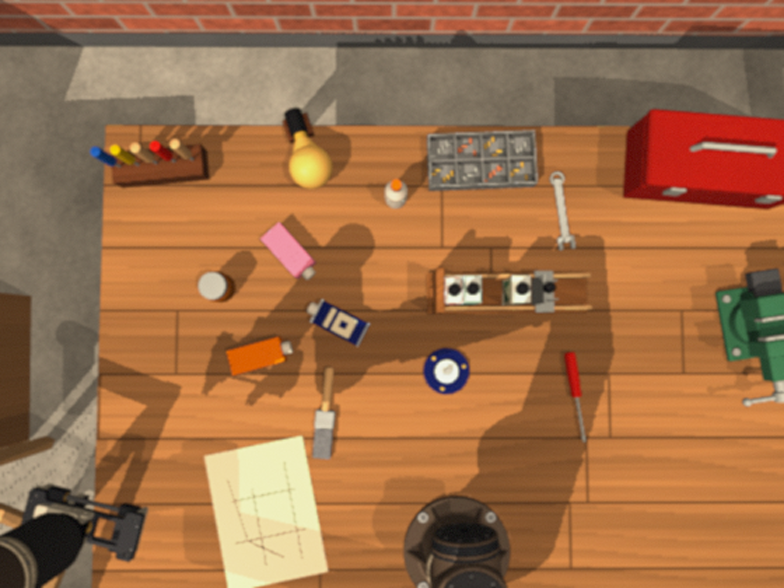

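View pics/wrist0.png

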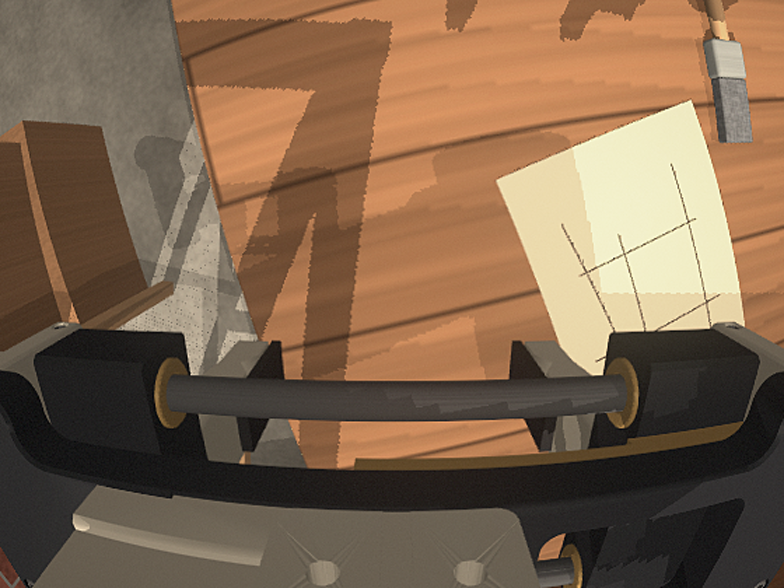

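```bash
cat >> h.py <<'E'
import pickle
def ray(p,uv):
    uv=np.atleast_2d(uv).astype(float);K=p['mtx']
    d=np.c_[(uv[:,0]-K[0,2])/K[0,0],-(uv[:,1]-K[1,2])/K[1,1],-np.ones(len(uv))]
    return p['xyz'],d@p['orientation'].T
def plane(p,uv,z):
    o,d=ray(p,uv);return o+d*((z-o[2])/d[:,2])[:,None]
def proj(p,X):
    c=(np.atleast_2d(X)-p['xyz'])@p['orientation'];K=p['mtx']
    return np.c_[K[0,0]*c[:,0]/-c[:,2]+K[0,2],K[1,1]*-c[:,1]/-c[:,2]+K[1,2]]
E
python3 - <<'E'
from h import *
im=np.load('top0.npy');p=pickle.load(open('top0.pkl','rb'))
c=im[140:290,150:450]; save('top_crop',c,2.6)
c=im[200:260,205:280]; save('tin_crop',c,8)
hsv=cv2.cvtColor(im,cv2.COLOR_RGB2HSV)
m=cv2.inRange(hsv,(105,90,20),(130,255,160))
n,l,s,ce=cv2.connectedComponentsWithStats(m)
for i in range(1,n):
    if s[i,4]>60: print(s[i],ce[i])
E
```

```text
[ 68 105  15  13  85] [ 74.82352941 112.17647059]
[224 216  13  17  89] [229.84269663 223.73033708]
[249 228  12  18  90] [254.84444444 236.83333333]
[303 249  32  32 422] [318.23933649 264.22748815]
```

```bash
python3 - <<'E'
from h import *
im=np.load('scene0.npy');save('scene_rack',im[160:250,160:290],6);save('scene_tin',im[215:330,290:420],5)
E
```

```text
(no output)
```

View pics/top_crop.png

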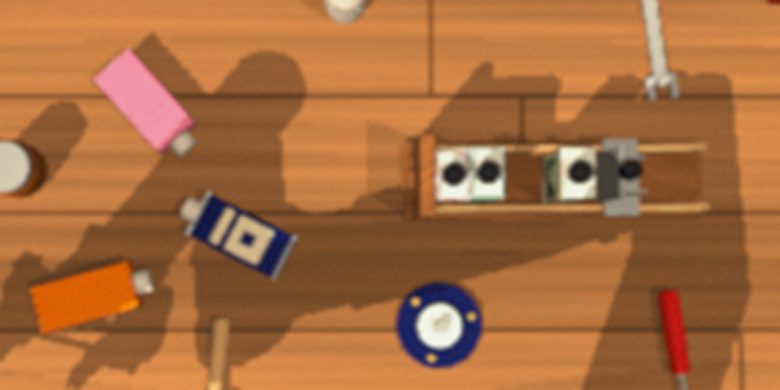

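View pics/tin_crop.png

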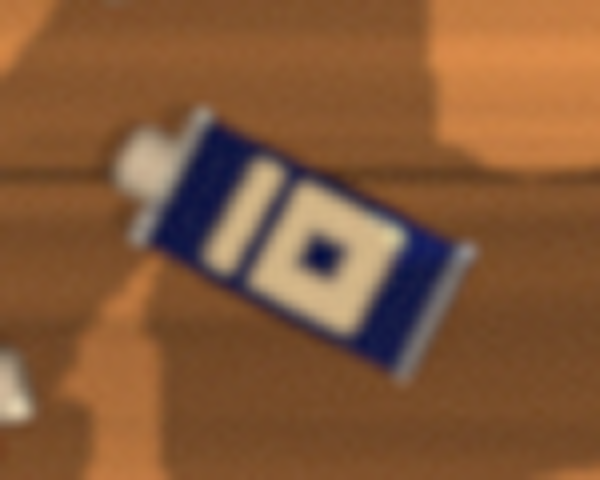

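View pics/scene_rack.png

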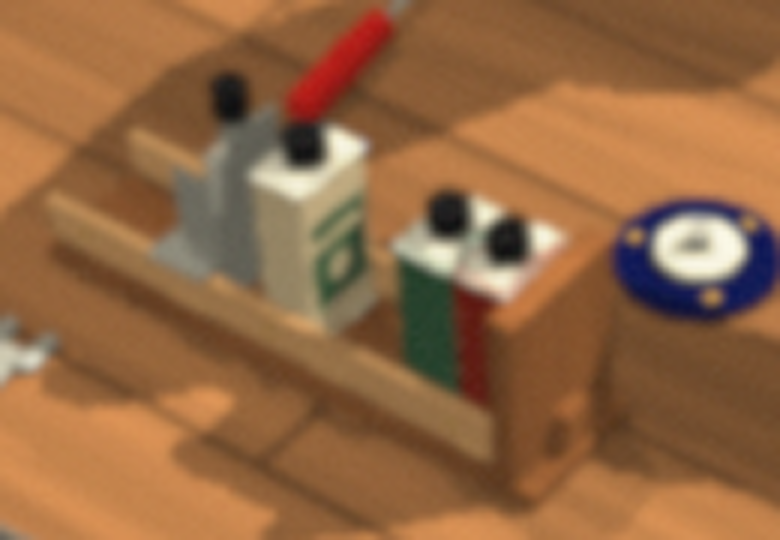

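View pics/scene_tin.png

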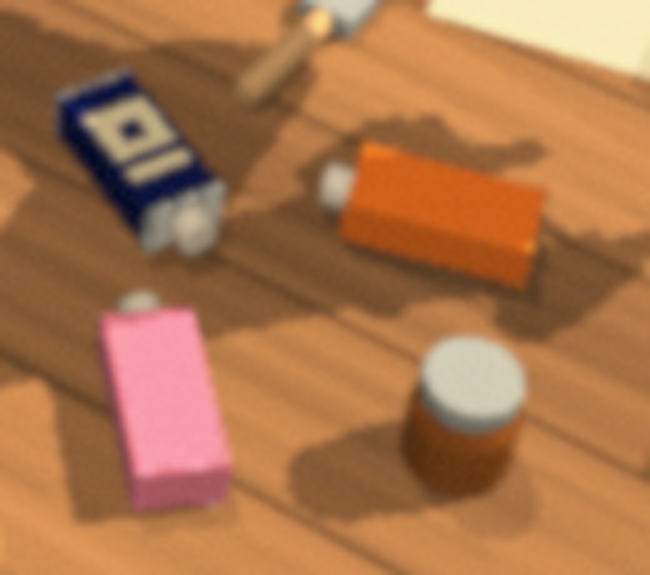

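```bash
python3 - <<'E'
from h import *
p=pickle.load(open('top0.pkl','rb'));s=pickle.load(open('scene0.pkl','rb'))
c=np.array([(205,108),(135,240),(405,380),(472,248)])/8.+[205,200]-0.4
P=plane(p,c,0.036);print('corners',P.round(4),np.linalg.norm(np.roll(P,-1,0)-P,axis=1))
print('centre',P.mean(0)); ax=(P[0]+P[1]-P[2]-P[3])/2;print(ax,np.degrees(np.arctan2(ax[1],ax[0])))
T=lambda a:np.array(a)/2.6+[150,140]-.3
for n,uv,z in [('caps',[(454,174),(488,172),(580,172)],.150),('knob',[(629,170)],.162),
 ('rails far',[(437,147),(706,147)],.044),('rails near',[(437,207),(706,207)],.044),('wall top',[(418,137),(436,137),(436,217),(418,217)],.132),
 ('shoulders',[(506,147),(506,199),(560,148),(560,200),(438,150),(438,201)],.132),
 ('plateface top',[(600,150),(600,200)],.128)]:
    print(n,plane(p,T(uv),z).round(4)[:,:2].tolist())
for n,uv,z in [('lamp',[(440,325)],.02),('jar',[(10,168)],.075),('orange',[(85,297)],.036),('pink',[(143,100)],.036),('brushend',[(220,320)],.01)]:
    print(n,plane(p,T(uv),z).round(3)[:,:2].tolist())
print('glue',plane(p,np.array([[395,185]])/1.4,.13).round(3))
S=lambda a:np.array(a)/6.+[160,160]-.3
print('scene caps',plane(s,S([(505,228),(449,202),(304,132)]),.150).round(4)[:,:2].tolist())
print('scene knob',plane(s,S([(229,84)]),.162).round(4))
print('scene tin top',plane(s,np.array([(125,72),(60,97),(145,215),(222,188)])/5.+[290,215]-.3,.036).round(4))
E
```

```text
corners [[0.5488 0.2949 0.036 ]
 [0.4981 0.3213 0.036 ]
 [0.4446 0.2175 0.036 ]
 [0.4952 0.192  0.036 ]] [0.05720715 0.11675151 0.05657839 0.11602927]
centre [0.49668348 0.25642611 0.036     ]
[0.05354772 0.10334052 0.        ] 62.60826728319812
caps [[0.561, 0.0169], [0.5633, -0.02], [0.5635, -0.1199]]
knob [[0.5648, -0.1701]]
rails far [[0.6007, 0.0258], [0.6014, -0.2929]]
rails near [[0.5298, 0.0261], [0.5303, -0.2916]]
wall top [[0.6031, 0.0545], [0.6032, 0.0347], [0.515, 0.035], [0.515, 0.0547]]
shoulders [[0.5923, -0.0425], [0.5349, -0.0421], [0.5913, -0.1021], [0.5339, -0.1015], [0.5888, 0.0325], [0.5326, 0.0327]]
plateface top [[0.5896, -0.1472], [0.5342, -0.1465]]
lamp [[0.39, 0.021]]
jar [[0.572, 0.519]]
orange [[0.424, 0.44]]
pink [[0.657, 0.375]]
brushend [[0.395, 0.284]]
glue [[0.778 0.136 0.13 ]]
scene caps [[0.5631, 0.0126], [0.564, -0.0243], [0.5648, -0.1245]]
scene knob [[ 0.568  -0.1744  0.162 ]]
scene tin top [[0.4501 0.216  0.036 ]
 [0.4946 0.1936 0.036 ]
 [0.55   0.2925 0.036 ]
 [0.5022 0.3203 0.036 ]]
```

Candidates in the top view (1.4x picture): navy oblong with a white cap at (338,322), pink look-alike (288,250), orange look-alike (258,355), and navy lamp disc (446,370). The crop shows a navy tin with a white/silver cap and cream label, so (338,322) is the one to take. It lies on a broad face with its cap towards +y, at centre (0.497, 0.256), yaw 62.6°. The rack is along y at x≈0.564, with red and green at the wall, cream alone, and a gap y of about -0.104 to -0.040.

>>> servo_tool(
  linear=[
    [0.018,-0.017,-0.005],
    [0.018,-0.017,-0.005],
    [0.018,-0.017,-0.005],
    [0.018,-0.017,-0.005],
    [0.018,-0.017,-0.005],
    [0.018,-0.017,-0.005],
    [0.018,-0.017,-0.005],
    [0.018,-0.017,-0.005],
    [0.018,-0.017,-0.005],
    [0.018,-0.017,-0.005],
  ],
  turn=[
    [0,0,0.98],
    [0,0,0.98],
    [0,0,0.98],
    [0,0,0.98],
    [0,0,0.98],
    [0,0,0.98],
    [0,0,0.98],
    [0,0,0.98],
    [0,0,0.98],
    [0,0,0.98],
  ],
  hand=[100,100,100,100,100,100,100,100,100,100],
  newtons=30,
)

```text
time: 1.15
tcp_pos: [0.3432, 0.4792, 0.1929]
ee_rot: [[0.738, 0.001, 0.674], [-0.674, -0.005, 0.738], [0.004, -1.0, -0.003]]
ft_force: [1.3, 0.3, 0.7]
finger_gap: 0.0878
```

```bash
cat >> h.py <<'E'
from scipy.spatial.transform import Rotation as Ro
def R_of(t,z):
    t=np.array(t,float);t/=np.linalg.norm(t);z=np.array(z,float);z-=t*(z@t);z/=np.linalg.norm(z)
    return np.c_[np.cross(t,z),t,z]
def need(pos,R):
    o=observe();w=Ro.from_matrix(R@np.array(o['ee_rot']).T).as_rotvec()/np.radians(6)
    print('lin',np.round(np.array(pos)-o['tcp_pos'],4),'turn',np.round(w,2))
E
python3 - <<'E'
from h import *
st();a=np.radians(62.6);d=np.array([np.cos(a),np.sin(a),0]);t=-np.sin(np.radians(20))*d-np.cos(np.radians(20))*np.array([0,0,1])
need((.525,.312,.142),R_of(t,d))
E
```

```text
t 1.15 tcp [0.3432 0.4792 0.1929] gap 0.0878 F [1.3 0.3 0.7] q [ 1.28  0.26 -0.26  0.   -1.05  1.12]
[[0.738, 0.001, 0.674], [-0.674, -0.005, 0.738], [0.004, -1.0, -0.003]]
lin [ 0.1818 -0.1672 -0.0509] turn [-2.7   1.93  2.47]
```

>>> servo_tool(
  linear=[
    [0.018,-0.017,-0.005],
    [0.018,-0.017,-0.005],
    [0.018,-0.017,-0.005],
    [0.018,-0.017,-0.005],
    [0.018,-0.017,-0.005],
    [0.018,-0.017,-0.005],
    [0.018,-0.017,-0.005],
    [0.018,-0.017,-0.005],
    [0.018,-0.017,-0.005],
    [0.018,-0.017,-0.005],
  ],
  turn=[
    [0,0,0.8],
    [0,0,0.8],
    [0,0,0.8],
    [0,0,0.38],
    [-0.5,0.25,0],
    [-0.5,0.25,0],
    [-0.5,0.25,0],
    [-0.5,0.25,0],
    [-0.5,0.25,0],
    [-0.5,0.25,0],
  ],
  hand=[100,100,100,100,100,100,100,100,100,100],
)

```text
time: 2.15
tcp_pos: [0.5289, 0.2995, 0.1414]
ee_rot: [[0.907, -0.158, 0.39], [-0.42, -0.321, 0.849], [-0.009, -0.934, -0.358]]
ft_force: [-0.0, 0.4, -0.4]
finger_gap: 0.0875
```

```bash
cat > g1.py <<'E'
from h import *
st();a=np.radians(62.6);d=np.array([np.cos(a),np.sin(a),0]);t=-np.sin(np.radians(20))*d-np.cos(np.radians(20))*np.array([0,0,1])
g=np.array([.4968,.2563,.026])+.02*d
need(g-.003*t-.06*t,R_of(t,d)); need(g-.003*t,R_of(t,d))
E
python3 g1.py
python3 - <<'E'
from h import *
p=camera_params('wrist');im=read_camera('wrist');save('w1',im,1.4);im=read_camera('scene');save('s1',im[150:400,180:520],2.2)
E
```

```text
t 2.15 tcp [0.5289 0.2995 0.1414] gap 0.0875 F [-0.   0.4 -0.4] q [ 0.89  0.52 -0.08  0.08 -1.33  1.79]
[[0.907, -0.158, 0.39], [-0.42, -0.321, 0.849], [-0.009, -0.934, -0.358]]
lin [-0.0129 -0.0063 -0.0562] turn [ 0.11 -0.15 -0.43]
lin [-0.0224 -0.0245 -0.1126] turn [ 0.11 -0.15 -0.43]
```

View pics/w1.png

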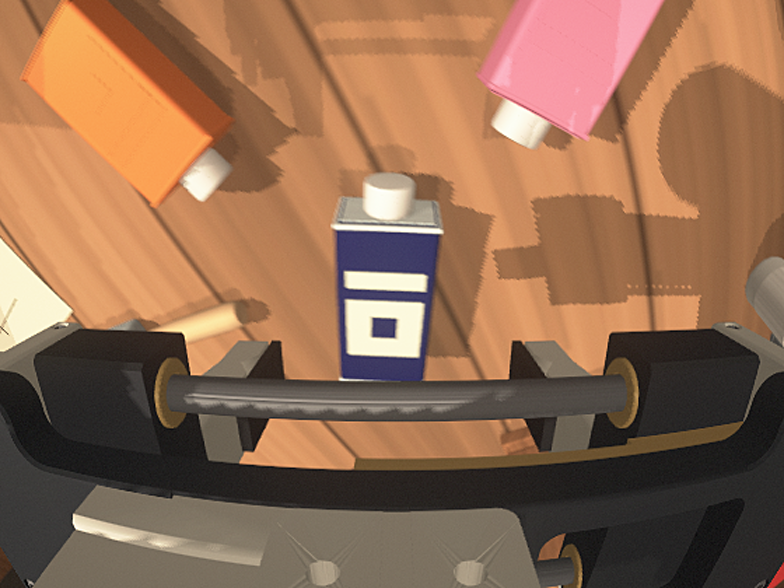

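View pics/s1.png

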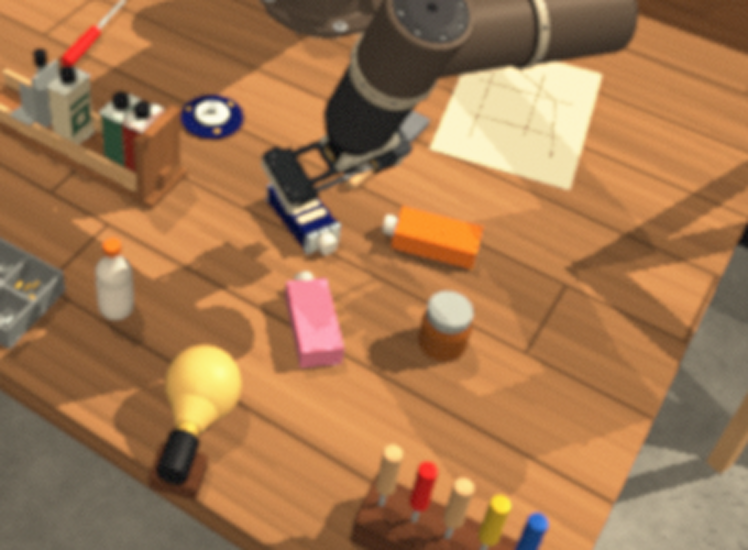

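The wrist view shows the tin's cap at (388,195) and its label at (382,325), lined up between the open jaws. The brush handle at (200,320) is clear of the left finger.

>>> servo_tool(
  linear=[
    [-0.0065,-0.0032,-0.028],
    [-0.0065,-0.0032,-0.028],
    [0,0,0],
    [-0.0024,-0.0045,-0.014],
    [-0.0024,-0.0045,-0.014],
    [-0.0024,-0.0045,-0.014],
    [-0.0024,-0.0045,-0.014],
    [0,0,0],
    [0,0,0],
    [0,0,0],
  ],
  turn=[
    [0.1,-0.15,-0.2],
    [0,0,-0.2],
    [0,0,0],
    [0,0,0],
    [0,0,0],
    [0,0,0],
    [0,0,0],
    [0,0,0],
    [0,0,0],
    [0,0,0],
  ],
  hand=[100,100,100,100,100,100,100,100,100,100],
)

```text
time: 3.25
tcp_pos: [0.5096, 0.2789, 0.0321]
ee_rot: [[0.89, -0.148, 0.43], [-0.455, -0.299, 0.839], [0.004, -0.942, -0.334]]
ft_force: [-0.5, 0.4, -0.6]
finger_gap: 0.0875
```

```bash
python3 g1.py
python3 - <<'E'
from h import *
im=read_camera('wrist');save('w2',im,1.4)
E
```

```text
t 3.25 tcp [0.5096 0.2789 0.0321] gap 0.0875 F [-0.5  0.4 -0.6] q [ 0.88  0.58 -0.25  0.09 -1.07  1.73]
[[0.89, -0.148, 0.43], [-0.455, -0.299, 0.839], [0.004, -0.942, -0.334]]
lin [0.0063 0.0143 0.0531] turn [-0.05  0.07 -0.06]
lin [-0.0032 -0.004  -0.0033] turn [-0.05  0.07 -0.06]
```

View pics/w2.png

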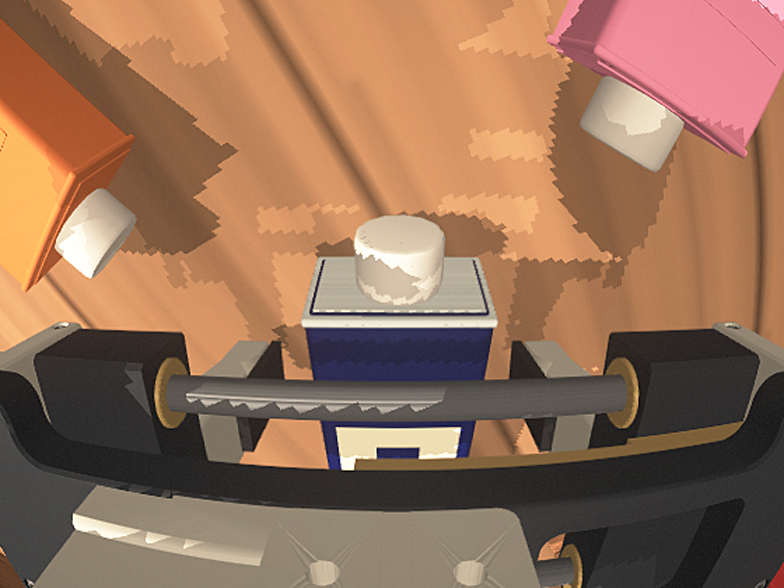

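The tin's shoulder spans (303–497, 320), centred between the jaws. I'll lower a little and close.

>>> servo_tool(
  linear=[
    [-0.002,-0.003,-0.003],
    [0,0,0],
    [0,0,0],
    [0,0,0],
    [0,0,0],
    [0,0,0],
    [0,0,0.01],
    [0,0,0.02],
    [0,0,0.02],
    [0,0,0.02],
  ],
  turn=[
    [0,0,0],
    [0,0,0],
    [0,0,0],
    [0,0,0],
    [0,0,0],
    [0,0,0],
    [0,0,0],
    [0,0,0],
    [0,0,0],
    [0,0,0],
  ],
  hand=[100,40,40,40,40,40,40,40,40,40],
  newtons=35,
)

```text
time: 4.3
tcp_pos: [0.5065, 0.2752, 0.1007]
ee_rot: [[0.89, -0.151, 0.429], [-0.455, -0.302, 0.838], [0.003, -0.941, -0.337]]
ft_force: [0.8, -1.4, -2.3]
finger_gap: 0.0558
```

>>> servo_tool(
  linear=[
    [0,0,0.02],
    [0,0,0.02],
    [0,0,0.02],
    [0,0,0.02],
    [0,0,0.02],
    [0,0,0.02],
    [0,0,0],
    [0,0,0],
    [0,0,0],
    [0,0,0],
  ],
  turn=[
    [0,0,-1],
    [0,0,-1],
    [0,0,-1],
    [0,0,-1],
    [0,0,-1],
    [0,0,-1],
    [0,0,-1],
    [0,0,-1],
    [0,0,-1],
    [0,0,-1],
  ],
  hand=[40,40,40,40,40,40,40,40,40,40],
)

```text
time: 5.3
tcp_pos: [0.5053, 0.2763, 0.2344]
ee_rot: [[0.015, -0.333, 0.943], [-1.0, -0.003, 0.015], [-0.002, -0.943, -0.333]]
ft_force: [-0.1, -0.1, -2.9]
finger_gap: 0.0558
```

>>> servo_tool(
  linear=[
    [0,0,0],
    [0,0,0],
    [0,0,0],
    [0,0,0],
    [0,0,0],
    [0,0,0],
    [0,0,0],
    [0,0,0],
    [0,0,0],
    [0,0,0],
  ],
  turn=[
    [0,0,-1],
    [0,0,-1],
    [0,0,-1],
    [0,0,-1],
    [0,0,-1],
    [0,0,-1],
    [0,0,-1],
    [0,0,-1],
    [0,0,-1],
    [0,0,-1],
  ],
  hand=[40,40,40,40,40,40,40,40,40,40],
)

```text
time: 6.3
tcp_pos: [0.5032, 0.2735, 0.2385]
ee_rot: [[-0.88, -0.16, 0.447], [-0.475, 0.296, -0.829], [0.0, -0.942, -0.337]]
ft_force: [-0.7, 1.1, -2.4]
finger_gap: 0.0556
```

```bash
python3 - <<'E'
from h import *
st();save('s2',read_camera('scene')[100:400,130:530],2)
E
```

```text
t 6.3 tcp [0.5032 0.2735 0.2385] gap 0.0556 F [-0.7  1.1 -2.4] q [ 0.6   0.23 -0.09 -0.36 -1.23  0.01]
[[-0.88, -0.16, 0.447], [-0.475, 0.296, -0.829], [0.0, -0.942, -0.337]]
```

View pics/s2.png

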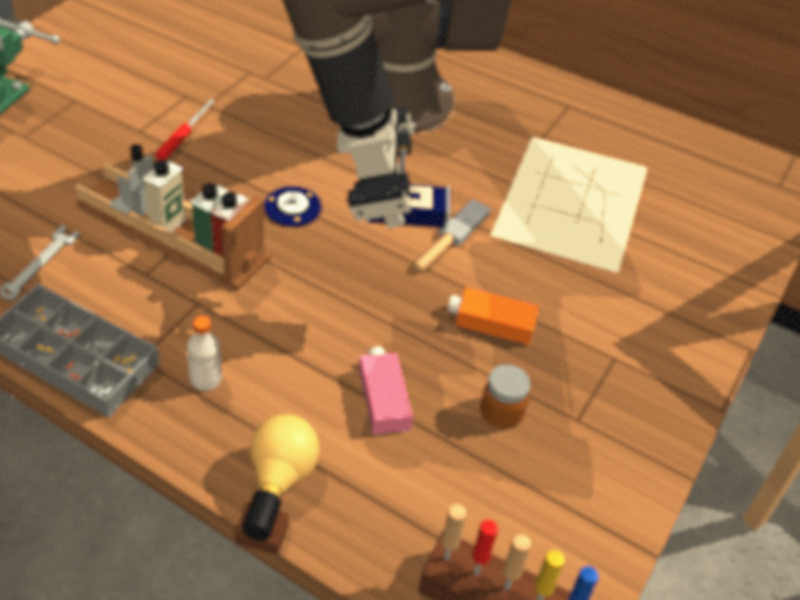

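>>> servo_tool(
  linear=[
    [0,0,0],
    [0,0,0],
    [0,0,0],
    [0,0,0],
    [0,0,0],
    [0,0,0],
    [0,0,0],
    [0,0,0],
    [0,0,0],
    [0,0,0],
  ],
  turn=[
    [-0.88,-0.475,0],
    [-0.88,-0.475,0],
    [-0.88,-0.475,0],
    [-0.88,-0.475,0],
    [-0.88,-0.475,0],
    [-0.88,-0.475,0],
    [-0.88,-0.475,0],
    [-0.88,-0.475,0],
    [-0.88,-0.475,0],
    [-0.88,-0.475,0],
  ],
  hand=[40,40,40,40,40,40,40,40,40,40],
)

```text
time: 7.35
tcp_pos: [0.5038, 0.272, 0.2492]
ee_rot: [[-0.873, 0.334, 0.356], [-0.488, -0.587, -0.646], [-0.007, -0.737, 0.676]]
ft_force: [0.8, -0.4, -1.8]
finger_gap: 0.0558
```

```bash
python3 - <<'E'
from h import *
st()
E
```

```text
t 7.35 tcp [0.5038 0.272  0.2492] gap 0.0558 F [ 0.8 -0.4 -1.8] q [ 1.16  0.33 -0.47  0.59 -1.32 -0.96]
[[-0.873, 0.334, 0.356], [-0.488, -0.587, -0.646], [-0.007, -0.737, 0.676]]
```

>>> servo_tool(
  linear=[
    [0,-0.005,-0.01],
    [0,-0.005,-0.01],
    [0,-0.005,-0.01],
    [0,-0.005,-0.01],
    [0,-0.005,-0.02],
    [0,-0.005,-0.02],
    [0,-0.005,-0.02],
    [0,-0.005,-0.02],
    [0,-0.005,-0.02],
    [0,0,0],
  ],
  turn=[
    [-0.81,-0.45,0],
    [-0.81,-0.45,0],
    [-0.81,-0.45,0],
    [-0.81,-0.45,0],
    [-0.81,-0.45,0],
    [0,0,0],
    [0,0,0],
    [0,0,0],
    [0,0,0],
    [0,0,0],
  ],
  hand=[40,40,40,40,40,40,40,40,40,40],
)

```text
time: 8.35
tcp_pos: [0.5052, 0.2346, 0.1069]
ee_rot: [[-0.862, 0.479, 0.166], [-0.507, -0.82, -0.266], [0.009, -0.313, 0.95]]
ft_force: [0.1, 0.2, -2.1]
finger_gap: 0.0559
```

```bash
python3 - <<'E'
from h import *
st();save('s3',read_camera('scene')[100:400,130:530],2);save('w3',read_camera('wrist'),1.4)
E
```

```text
t 8.35 tcp [0.5052 0.2346 0.1069] gap 0.0559 F [ 0.1  0.2 -2.1] q [ 1.21  0.71 -0.7   0.86 -1.35 -1.43]
[[-0.862, 0.479, 0.166], [-0.507, -0.82, -0.266], [0.009, -0.313, 0.95]]
```

View pics/s3.png

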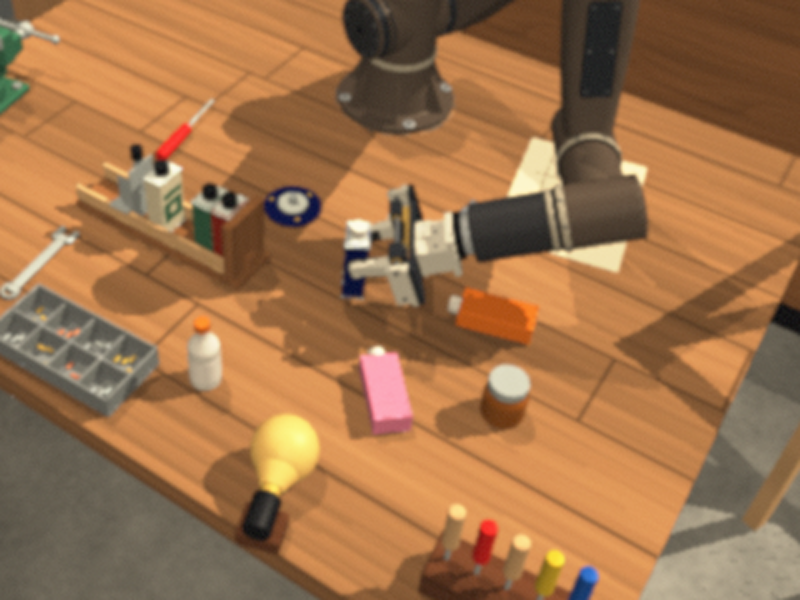

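View pics/w3.png

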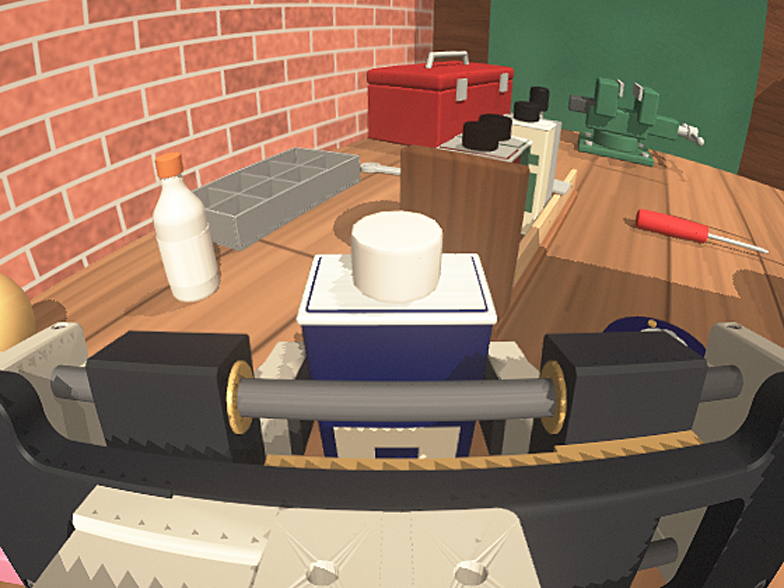

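The tin is upright in the jaws, with its cap up at wrist pixel (397,255). In the scene view it is at (357,260), clear of everything. Now I'll lower it to the bench.

>>> servo_tool(
  linear=[
    [0,0,-0.006],
    [0,0,-0.006],
    [0,0,-0.004],
    [0,0,-0.002],
    [0,0,0],
    [0,0,-0.002],
    [0,0,0],
    [0,0,-0.001],
    [0,0,0],
    [0,0,0],
  ],
  turn=[
    [0.22,0.12,0],
    [0,0,0],
    [0,0,0],
    [0,0,0],
    [0,0,0],
    [0,0,0],
    [0,0,0],
    [0,0,0],
    [0,0,0],
    [0,0,0],
  ],
  hand=[40,40,40,40,40,40,40,40,40,40],
)

```text
time: 9.45
tcp_pos: [0.5065, 0.2386, 0.0896]
ee_rot: [[-0.861, 0.477, 0.176], [-0.509, -0.808, -0.297], [-0.0, -0.345, 0.939]]
ft_force: [0.0, 0.5, -1.0]
finger_gap: 0.0557
```

>>> servo_tool(
  linear=[
    [0,0,-0.003],
    [0,0,-0.002],
    [0,0,0],
    [0,0,-0.002],
    [0,0,0],
    [0,0,0],
    [0,0,0],
    [0,0,0],
    [0,0,0],
    [0,0,0],
  ],
  turn=[
    [0,0,0],
    [0,0,0],
    [0,0,0],
    [0,0,0],
    [0,0,0],
    [0,0,0],
    [0,0,0],
    [0,0,0],
    [0,0,0],
    [0,0,0],
  ],
  hand=[40,40,40,40,40,40,40,40,40,40],
)

```text
time: 10.45
tcp_pos: [0.5065, 0.2386, 0.0821]
ee_rot: [[-0.861, 0.478, 0.175], [-0.509, -0.808, -0.297], [-0.0, -0.345, 0.939]]
ft_force: [0.2, -0.1, -1.9]
finger_gap: 0.0555
```

```bash
python3 - <<'E'
from h import *
st();im=read_camera('scene');save('s4',im[200:270,280:360],8)
E
```

```text
t 10.45 tcp [0.5065 0.2386 0.0821] gap 0.0555 F [ 0.2 -0.1 -1.9] q [ 1.2   0.74 -0.7   0.87 -1.3  -1.46]
[[-0.861, 0.478, 0.175], [-0.509, -0.808, -0.297], [-0.0, -0.345, 0.939]]
```

View pics/s4.png

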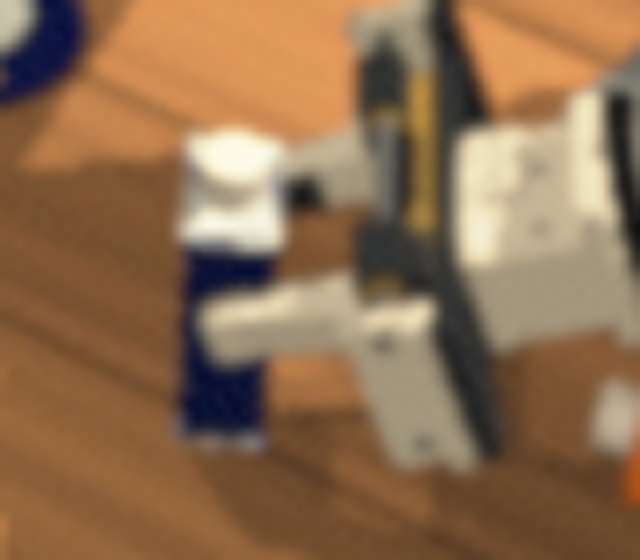

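>>> servo_tool(
  linear=[
    [0,0,-0.001],
    [0,0,0],
    [0,0,-0.001],
    [0,0,0],
    [0,0,-0.001],
    [0,0,0],
    [0,0,0],
    [0,0,0],
    [0,0,0],
    [0,0,0],
  ],
  turn=[
    [0,0,0],
    [0,0,0],
    [0,0,0],
    [0,0,0],
    [0,0,0],
    [0,0,0],
    [0,0,0],
    [0,0,0],
    [0,0,0],
    [0,0,0],
  ],
  hand=[40,40,40,40,40,40,40,40,40,40],
)

```text
time: 11.5
tcp_pos: [0.5067, 0.2387, 0.082]
ee_rot: [[-0.86, 0.48, 0.172], [-0.509, -0.809, -0.293], [-0.001, -0.34, 0.94]]
ft_force: [-1.3, 1.2, 1.8]
finger_gap: 0.0561
```

>>> servo_tool(
  linear=[
    [0,0,0],
    [0,0,0],
    [0,0,0],
    [0,0,0],
    [0,0,0],
    [0,0,0],
    [0,0,0],
    [-0.003,0.005,0.002],
    [-0.006,0.01,0.004],
    [-0.006,0.01,0.004],
  ],
  turn=[
    [0,0,0],
    [0,0,0],
    [0,0,0],
    [0,0,0],
    [0,0,0],
    [0,0,0],
    [0,0,0],
    [0,0,0],
    [0,0,0],
    [0,0,0],
  ],
  hand=[60,65,70,80,90,100,100,100,100,100],
)

```text
time: 12.5
tcp_pos: [0.4909, 0.2633, 0.0916]
ee_rot: [[-0.862, 0.476, 0.173], [-0.507, -0.811, -0.293], [0.001, -0.34, 0.94]]
ft_force: [-0.9, 0.8, -0.3]
finger_gap: 0.0878
```

>>> servo_tool(
  linear=[
    [-0.012,0.02,0.008],
    [-0.012,0.02,0.008],
    [-0.012,0.02,0.015],
    [-0.012,0.02,0.03],
    [0,0,0.03],
    [0,0,0.03],
    [0,0,0.03],
    [0,0,0.03],
    [0,0,0.02],
    [0,0,0],
  ],
  turn=[
    [0,0,0],
    [0,0,0],
    [0,0,0],
    [0,0,0],
    [0.8,0.45,0],
    [0.8,0.45,0],
    [0.8,0.45,0],
    [0.8,0.45,0],
    [0.8,0.45,0],
    [0.8,0.45,0],
  ],
  hand=[100,100,100,100,100,100,100,100,100,100],
)

```text
time: 13.5
tcp_pos: [0.4305, 0.3605, 0.3012]
ee_rot: [[-0.851, 0.315, 0.419], [-0.524, -0.493, -0.694], [-0.012, -0.811, 0.585]]
ft_force: [0.5, 0.9, -0.9]
finger_gap: 0.0876
```

```bash
python3 - <<'E'
from h import *
st();im=read_camera('scene');np.save('s5.npy',im);save('s5',im[180:280,260:390],6);im=read_camera('top');np.save('t5.npy',im);save('t5',im[150:330,150:400],3)
E
```

```text
t 13.5 tcp [0.4305 0.3605 0.3012] gap 0.0876 F [ 0.5  0.9 -0.9] q [ 1.32  0.28 -0.3   0.45 -1.45 -0.93]
[[-0.851, 0.315, 0.419], [-0.524, -0.493, -0.694], [-0.012, -0.811, 0.585]]
```

View pics/s5.png

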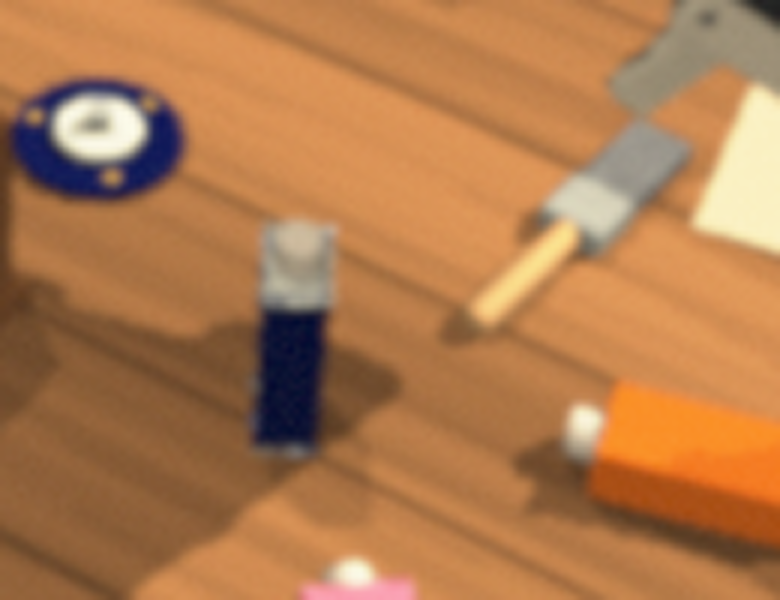

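View pics/t5.png

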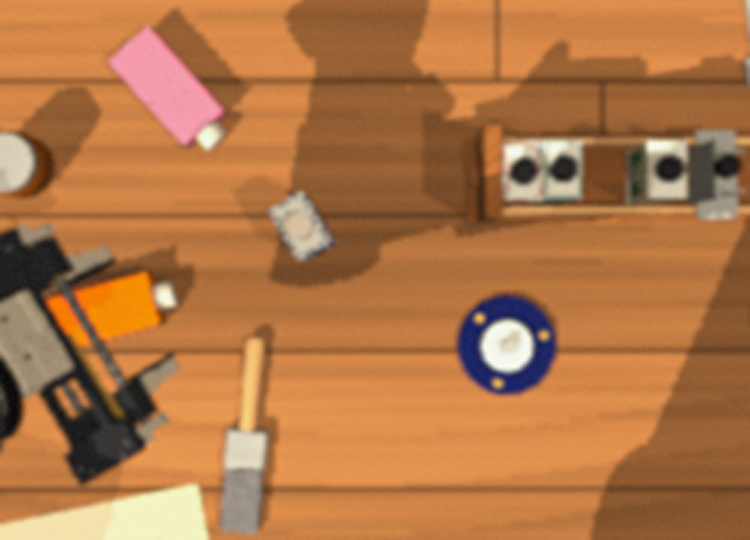

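The tin stands free and upright: top crop (301,226), scene crop (290,340). Next I measure it and work out the grasp from above.

```bash
cat > g2.py <<'E'
from h import *
st();import sys
z=np.array([np.cos(np.radians(float(sys.argv[1]))),np.sin(np.radians(float(sys.argv[1]))),0])
need((float(sys.argv[2]),float(sys.argv[3]),float(sys.argv[4])),R_of((0,0,-1),z))
E
python3 - <<'E'
from h import *
p=pickle.load(open('top0.pkl','rb'));s=pickle.load(open('scene0.pkl','rb'))
c=np.array([(300,190),(334,244),(302,263),(268,209)])/3.+[150,150]-.3
P=plane(p,c,.118);print(P.round(4));print(P.mean(0));v=P[1]+P[2]-P[0]-P[3];print(np.degrees(np.arctan2(v[1],v[0])),np.linalg.norm(v)/2)
print('cap top',plane(p,np.array([[303,225]])/3.+[150,150]-.3,.136).round(4))
print('cap scene',plane(s,np.array([[299,238]])/6.+[260,180]-.3,.136).round(4))
E
python3 g2.py -59 .505 .238 .23
```

```text
[[0.5444 0.2291 0.118 ]
 [0.4926 0.1962 0.118 ]
 [0.4744 0.2267 0.118 ]
 [0.5261 0.2597 0.118 ]]
[0.50937208 0.22792057 0.118     ]
-147.5457503610961 0.06136861056443323
cap top [[0.5102 0.2247 0.136 ]]
cap scene [[0.512  0.2277 0.136 ]]
t 13.6 tcp [0.4309 0.3593 0.3014] gap 0.0876 F [-0.4  0.6 -0.1] q [ 1.31  0.28 -0.31  0.45 -1.45 -0.93]
[[-0.853, 0.314, 0.417], [-0.522, -0.493, -0.696], [-0.013, -0.812, 0.584]]
lin [ 0.0741 -0.1213 -0.0714] turn [ 5.03  3.2  -0.04]
```

>>> servo_tool(
  linear=[
    [0.008,-0.0133,-0.003],
    [0.008,-0.0133,-0.003],
    [0.008,-0.0133,-0.003],
    [0.008,-0.0133,-0.003],
    [0.008,-0.0133,-0.003],
    [0.008,-0.0133,-0.003],
    [0.008,-0.0133,-0.003],
    [0.008,-0.0133,-0.003],
    [0.008,-0.0133,-0.003],
    [0.008,-0.0133,-0.003],
  ],
  turn=[
    [0.63,0.4,0],
    [0.63,0.4,0],
    [0.63,0.4,0],
    [0.63,0.4,0],
    [0.63,0.4,0],
    [0.63,0.4,0],
    [0.63,0.4,0],
    [0.63,0.4,0],
    [0,0,0],
    [0,0,0],
  ],
  hand=[100,100,100,100,100,100,100,100,100,100],
)

```text
time: 14.6
tcp_pos: [0.5038, 0.2292, 0.2639]
ee_rot: [[-0.845, -0.019, 0.535], [-0.535, 0.007, -0.845], [0.012, -1.0, -0.016]]
ft_force: [0.4, -0.6, -0.2]
finger_gap: 0.0877
```

```bash
python3 g2.py -58.5 .511 .2265 .20;python3 - <<'E'
from h import *
save('w6',read_camera('wrist'),1.4)
E
```

```text
t 14.6 tcp [0.5038 0.2292 0.2639] gap 0.0877 F [ 0.4 -0.6 -0.2] q [ 0.77  0.16 -0.22 -0.02 -1.2  -0.2 ]
[[-0.845, -0.019, 0.535], [-0.535, 0.007, -0.845], [0.012, -1.0, -0.016]]
lin [ 0.0072 -0.0027 -0.0639] turn [-0.07 -0.18 -0.14]
```

View pics/w6.png

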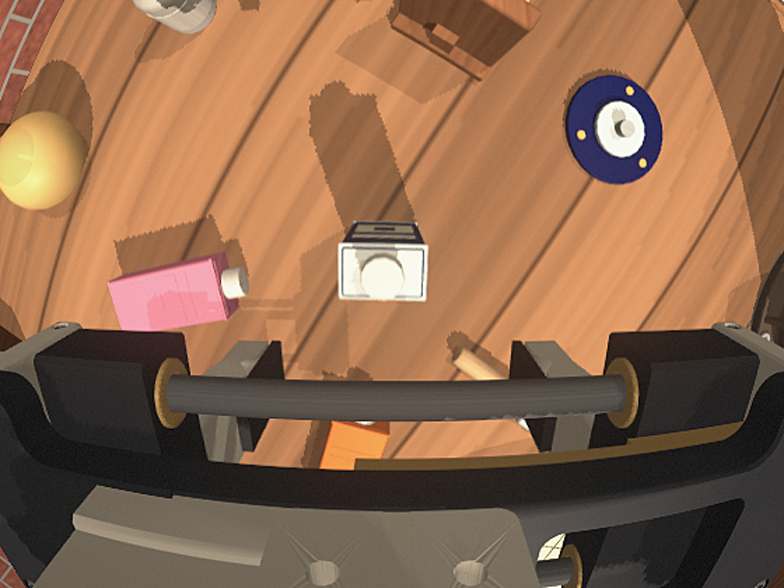

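```bash
cat >> h.py <<'E'
def wplane(p,uv,z):
    uv=np.atleast_2d(uv).astype(float);K=p['mtx']
    D=cv2.fisheye.undistortPoints(uv[:,None],K,np.zeros(4))[:,0]
    d=np.c_[D[:,0],-D[:,1],-np.ones(len(D))]@p['orientation'].T
    return p['xyz']+d*((z-p['xyz'][2])/d[:,2])[:,None]
E
python3 - <<'E'
from h import *
p=camera_params('wrist')
P=wplane(p,np.array([(338,245),(427,243),(426,300),(338,299)])/1.4,.118);print(P.round(4),P.mean(0));v=P[0]+P[3]-P[1]-P[2];print(np.degrees(np.arctan2(v[1],v[0])),np.linalg.norm(v)/2)
print(wplane(p,np.array([[382,275]])/1.4,.136))
E
```

```text
[[0.5457 0.2259 0.118 ]
 [0.4992 0.1952 0.118 ]
 [0.4793 0.2266 0.118 ]
 [0.5277 0.2562 0.118 ]] [0.51298359 0.22598314 0.118     ]
32.428938385640755 0.056185670087712025
[[0.51414704 0.22375473 0.136     ]]
```

>>> servo_tool(
  linear=[
    [0.004,-0.0015,-0.02],
    [0.004,-0.0015,-0.02],
    [0,0,-0.02],
    [0,0,-0.02],
    [0,0,-0.015],
    [0,0,-0.015],
    [0,0,-0.015],
    [0,0,-0.015],
    [0,0,0],
    [0,0,0],
  ],
  turn=[
    [-0.07,-0.18,0],
    [0,0,0],
    [0,0,0],
    [0,0,0],
    [0,0,0],
    [0,0,0],
    [0,0,0],
    [0,0,0],
    [0,0,0],
    [0,0,0],
  ],
  hand=[100,100,100,100,100,100,100,100,100,100],
)

```text
time: 15.65
tcp_pos: [0.503, 0.2286, 0.1089]
ee_rot: [[-0.839, -0.023, 0.544], [-0.544, -0.022, -0.839], [0.031, -0.999, 0.006]]
ft_force: [-0.2, 0.0, -0.0]
finger_gap: 0.0877
```

```bash
python3 g2.py -57.6 .5125 .226 .104;python3 - <<'E'
from h import *
save('w7',read_camera('wrist'),1.4)
E
```

```text
t 15.65 tcp [0.503  0.2286 0.1089] gap 0.0877 F [-0.2  0.  -0. ] q [ 0.78  0.31 -0.42 -0.   -0.88 -0.21]
[[-0.839, -0.023, 0.544], [-0.544, -0.022, -0.839], [0.031, -0.999, 0.006]]
lin [ 0.0095 -0.0026 -0.0049] turn [ 0.21 -0.22 -0.1 ]
```

View pics/w7.png

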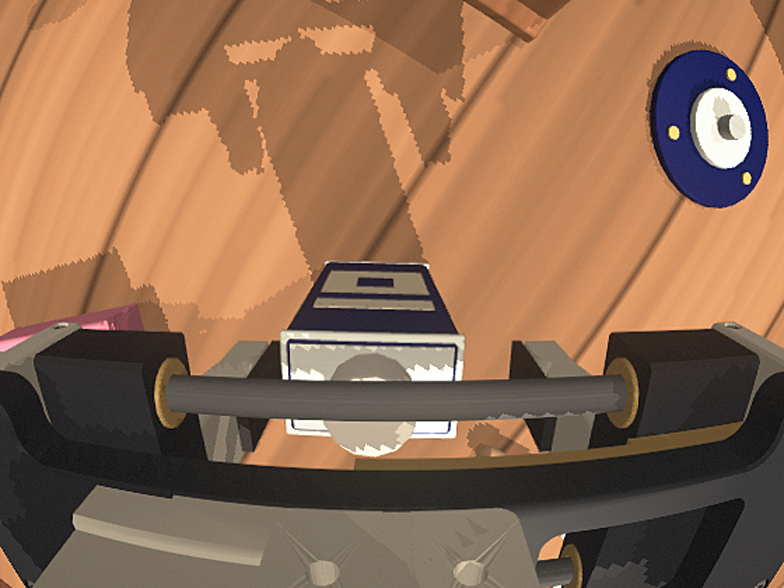

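>>> servo_tool(
  linear=[
    [0.005,-0.001,0],
    [0.005,-0.001,0],
    [0,0,0],
    [0,0,0],
    [0,0,-0.002],
    [0,0,-0.002],
    [0,0,0],
    [0,0,0],
    [0,0,0],
    [0,0,0],
  ],
  turn=[
    [0.21,-0.22,-0.1],
    [0,0,0],
    [0,0,0],
    [0,0,0],
    [0,0,0],
    [0,0,0],
    [0,0,0],
    [0,0,0],
    [0,0,0],
    [0,0,0],
  ],
  hand=[100,100,100,100,100,100,100,100,100,100],
)

```text
time: 16.7
tcp_pos: [0.5139, 0.2283, 0.1073]
ee_rot: [[-0.844, 0.001, 0.537], [-0.537, 0.0, -0.844], [-0.001, -1.0, 0.0]]
ft_force: [0.7, -0.2, 0.0]
finger_gap: 0.0875
```

```bash
python3 g2.py -57.6 .5125 .226 .104;python3 - <<'E'
from h import *
p=camera_params('wrist');save('w8',read_camera('wrist'),1.4)
E
```

```text
t 16.7 tcp [0.5139 0.2283 0.1073] gap 0.0875 F [ 0.7 -0.2  0. ] q [ 0.77  0.31 -0.42  0.   -0.84 -0.2 ]
[[-0.844, 0.001, 0.537], [-0.537, 0.0, -0.844], [-0.001, -1.0, 0.0]]
lin [-0.0014 -0.0023 -0.0033] turn [-0.    0.01 -0.01]
```

View pics/w8.png

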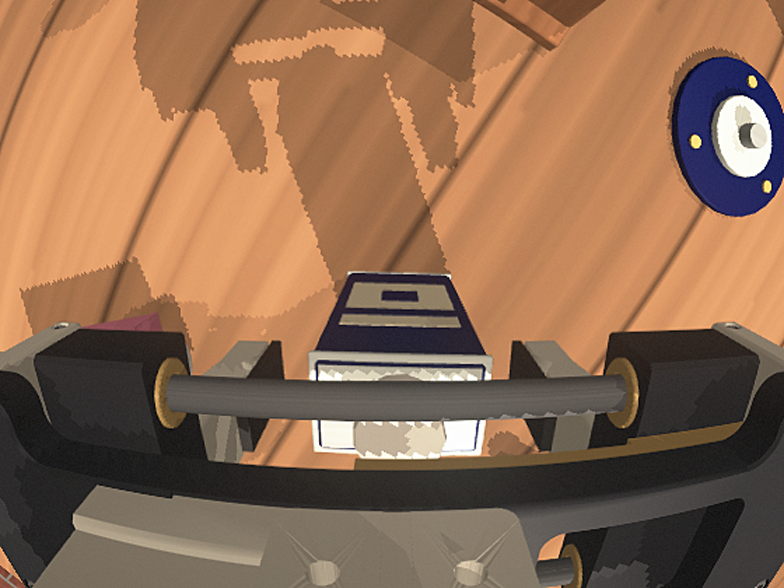

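The shoulder now spans (308–492, 355), centred between the jaws. Closing and lifting.

>>> servo_tool(
  linear=[
    [-0.001,-0.002,-0.002],
    [0,0,0],
    [0,0,0],
    [0,0,0],
    [0,0,0],
    [0,0,0],
    [0,0,0.01],
    [0,0,0.03],
    [0,0,0.03],
    [0,0,0.03],
  ],
  turn=[
    [0,0,0],
    [0,0,0],
    [0,0,0],
    [0,0,0],
    [0,0,0],
    [0,0,0],
    [0,0,0],
    [0,0,0],
    [0,0,0],
    [0,0,0],
  ],
  hand=[100,40,40,40,40,40,40,40,40,40],
  newtons=35,
)

```text
time: 17.75
tcp_pos: [0.5091, 0.2234, 0.2042]
ee_rot: [[-0.844, -0.009, 0.536], [-0.536, -0.007, -0.844], [0.011, -1.0, 0.001]]
ft_force: [-0.4, 0.4, -2.7]
finger_gap: 0.056
```

```bash
python3 g2.py -90 .5645 -.071 .30
```

```text
t 17.75 tcp [0.5091 0.2234 0.2042] gap 0.056 F [-0.4  0.4 -2.7] q [ 0.77  0.2  -0.31 -0.   -1.07 -0.2 ]
[[-0.844, -0.009, 0.536], [-0.536, -0.007, -0.844], [0.011, -1.0, 0.001]]
lin [ 0.0554 -0.2944  0.0958] turn [ 0.04 -0.1  -5.4 ]
```

>>> servo_tool(
  linear=[
    [0,0,0.03],
    [0,0,0.03],
    [0.005,-0.025,0.025],
    [0.006,-0.032,0.01],
    [0.007,-0.038,0],
    [0.007,-0.038,0],
    [0.007,-0.038,0],
    [0.007,-0.038,0],
    [0.007,-0.038,0],
    [0.006,-0.03,0],
  ],
  turn=[
    [0,0,-0.6],
    [0,0,-0.6],
    [0,0,-0.6],
    [0,0,-0.6],
    [0,0,-0.6],
    [0,0,-0.6],
    [0,0,-0.6],
    [0,0,-0.6],
    [0,0,-0.5],
    [0.04,-0.1,0],
  ],
  hand=[40,40,40,40,40,40,40,40,40,40],
)

```text
time: 18.75
tcp_pos: [0.5594, -0.0603, 0.3152]
ee_rot: [[-1.0, 0.01, -0.005], [0.005, 0.007, -1.0], [-0.01, -1.0, -0.008]]
ft_force: [0.4, 0.7, -1.5]
finger_gap: 0.0557
```

>>> servo_tool(
  linear=[
    [0,0,0],
    [0,0,0],
    [0,0,0],
    [0,0,0],
    [0,0,0],
    [0,0,0],
    [0,0,0],
    [0,0,0],
    [0,0,0],
    [0,0,0],
  ],
  turn=[
    [0,0,0],
    [0,0,0],
    [0,0,0],
    [0,0,0],
    [0,0,0],
    [0,0,0],
    [0,0,0],
    [0,0,0],
    [0,0,0],
    [0,0,0],
  ],
  hand=[40,40,40,40,40,40,40,40,40,40],
)

```text
time: 19.75
tcp_pos: [0.558, -0.0608, 0.3164]
ee_rot: [[-1.0, 0.009, -0.005], [0.005, 0.008, -1.0], [-0.009, -1.0, -0.008]]
ft_force: [0.3, -0.4, -2.2]
finger_gap: 0.0565
```

```bash
python3 g2.py -90 .5645 -.071 .28;python3 - <<'E'
from h import *
p=camera_params('wrist');pickle.dump(p,open('w9.pkl','wb'));im=read_camera('wrist');save('w9',im,1.4)
im=read_camera('top');np.save('t9.npy',im);save('t9',im[150:260,270:440],4.5)
im=read_camera('scene');np.save('s9.npy',im);save('s9',im[110:270,140:340],3.8)
E
```

```text
t 19.75 tcp [ 0.558  -0.0608  0.3164] gap 0.0565 F [ 0.3 -0.4 -2.2] q [ 0.24  0.13 -0.14 -0.01 -1.29 -0.24]
[[-1.0, 0.009, -0.005], [0.005, 0.008, -1.0], [-0.009, -1.0, -0.008]]
lin [ 0.0065 -0.0102 -0.0364] turn [-0.07  0.08  0.05]
```

View pics/w9.png

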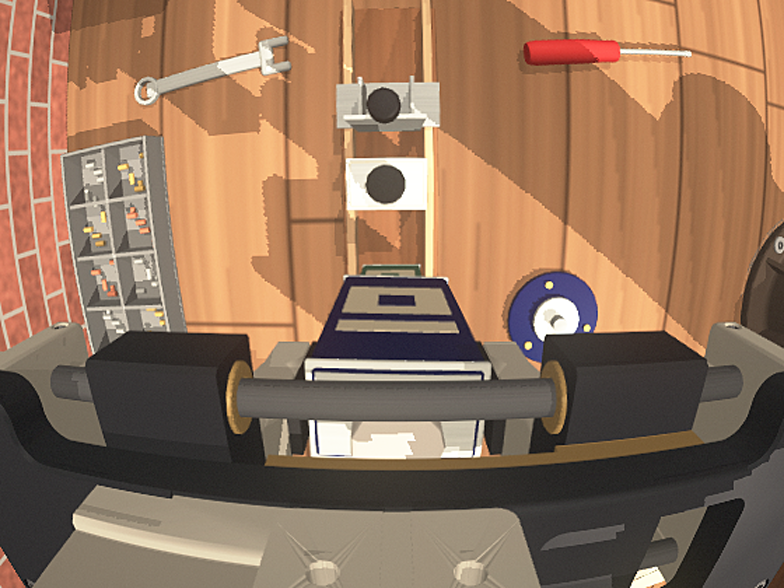

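View pics/t9.png

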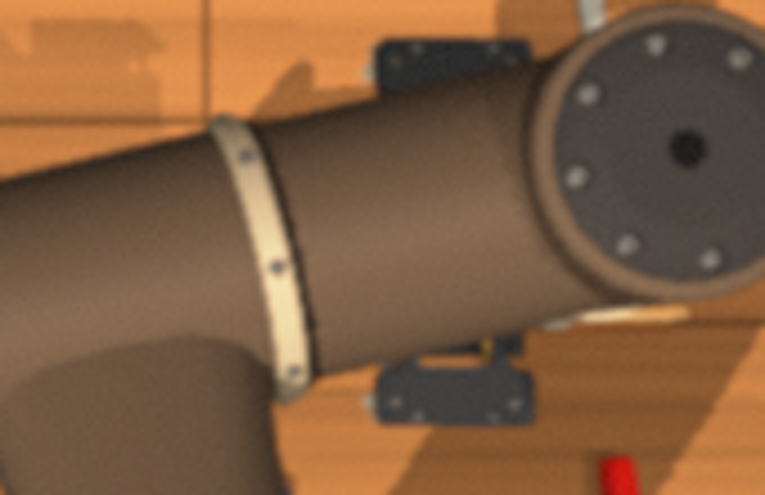

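View pics/s9.png

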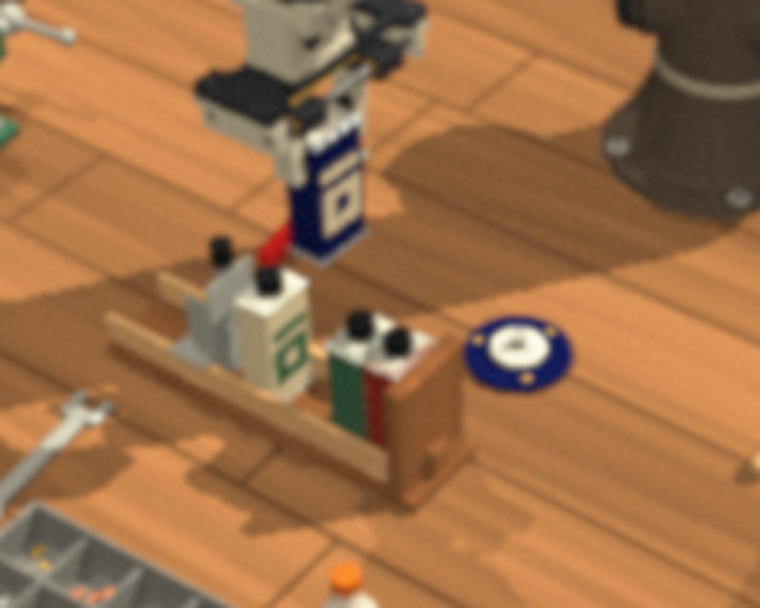

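```bash
python3 - <<'E'
from h import *
p=pickle.load(open('w9.pkl','rb'));q=lambda a:np.array(a)/1.4
print('cream sh',wplane(p,q([(346,158),(425,158),(427,210),(346,210)]),.132).round(4)[:,:2].tolist())
print('cream cap',wplane(p,q([(386,184)]),.15).round(4),'knob',wplane(p,q([(383,104)]),.162).round(4))
print('rails top',wplane(p,q([(350,240),(432,240),(349,40),(430,40)]),.044).round(4)[:,:2].tolist())
z=.3164
print('tin sh',wplane(p,q([(306,362),(490,362)]),z+.0125).round(4)[:,:2].tolist())
print('tin base',wplane(p,q([(345,277),(450,277)]),z-.1055).round(4)[:,:2].tolist())
E
```

```text
cream sh [[0.5938, -0.1412], [0.5389, -0.1407], [0.5374, -0.1041], [0.5944, -0.1044]]
cream cap [[ 0.5655 -0.123   0.15  ]] knob [[ 0.5667 -0.1747  0.162 ]]
rails top [[0.6019, -0.0692], [0.5275, -0.0689], [0.6011, -0.253], [0.5291, -0.252]]
tin sh [[0.5845, -0.077], [0.5294, -0.077]]
tin base [[0.5865, -0.0747], [0.5291, -0.0746]]
```

>>> servo_tool(
  linear=[
    [0.004,-0.007,-0.015],
    [0.004,-0.007,-0.015],
    [0,0,-0.01],
    [0,0,0],
    [0,0,0],
    [0,0,0],
    [0,0,0],
    [0,0,0],
    [0,0,0],
    [0,0,0],
  ],
  turn=[
    [-0.07,0.08,0.05],
    [0,0,0],
    [0,0,0],
    [0,0,0],
    [0,0,0],
    [0,0,0],
    [0,0,0],
    [0,0,0],
    [0,0,0],
    [0,0,0],
  ],
  hand=[40,40,40,40,40,40,40,40,40,40],
)

```text
time: 20.9
tcp_pos: [0.5668, -0.076, 0.2737]
ee_rot: [[-1.0, 0.0, 0.001], [-0.001, -0.001, -1.0], [-0.0, -1.0, 0.001]]
ft_force: [1.0, -0.7, -1.7]
finger_gap: 0.0561
```

```bash
python3 g2.py -90 .5655 -.075 .16
```

```text
t 20.9 tcp [ 0.5668 -0.076   0.2737] gap 0.0561 F [ 1.  -0.7 -1.7] q [ 0.21  0.17 -0.18  0.   -1.21 -0.21]
[[-1.0, 0.0, 0.001], [-0.001, -0.001, -1.0], [-0.0, -1.0, 0.001]]
lin [-0.0013  0.001  -0.1137] turn [ 0.01  0.   -0.01]
```

>>> servo_tool(
  linear=[
    [-0.001,0.001,-0.015],
    [0,0,-0.015],
    [0,0,-0.015],
    [0,0,-0.015],
    [0,0,-0.015],
    [0,0,-0.015],
    [0,0,-0.012],
    [0,0,0],
    [0,0,0],
    [0,0,0],
  ],
  turn=[
    [0,0,0],
    [0,0,0],
    [0,0,0],
    [0,0,0],
    [0,0,0],
    [0,0,0],
    [0,0,0],
    [0,0,0],
    [0,0,0],
    [0,0,0],
  ],
  hand=[40,40,40,40,40,40,40,40,40,40],
)

```text
time: 21.9
tcp_pos: [0.5674, -0.0747, 0.1718]
ee_rot: [[-1.0, 0.007, 0.003], [-0.003, -0.0, -1.0], [-0.007, -1.0, 0.0]]
ft_force: [0.0, 0.3, -2.2]
finger_gap: 0.0557
```

```bash
python3 g2.py -90 .5655 -.075 .12;python3 - <<'E'
from h import *
im=read_camera('wrist');save('w10',im,1.4)
im=read_camera('scene');np.save('s10.npy',im);save('s10',im[140:260,160:310],5)
E
```

```text
t 21.9 tcp [ 0.5674 -0.0747  0.1718] gap 0.0557 F [ 0.   0.3 -2.2] q [ 0.21  0.25 -0.33  0.   -0.98 -0.21]
[[-1.0, 0.007, 0.003], [-0.003, -0.0, -1.0], [-0.007, -1.0, 0.0]]
lin [-0.0019 -0.0003 -0.0518] turn [ 0.    0.07 -0.02]
```

View pics/w10.png

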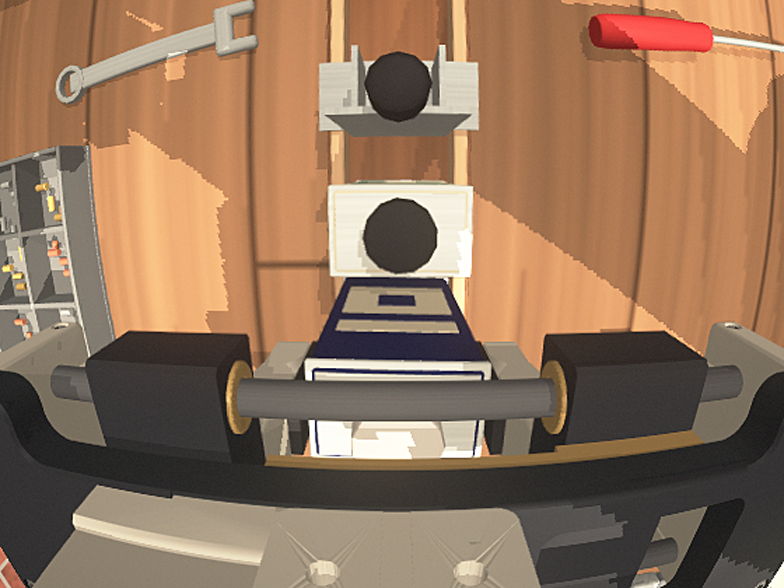

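View pics/s10.png

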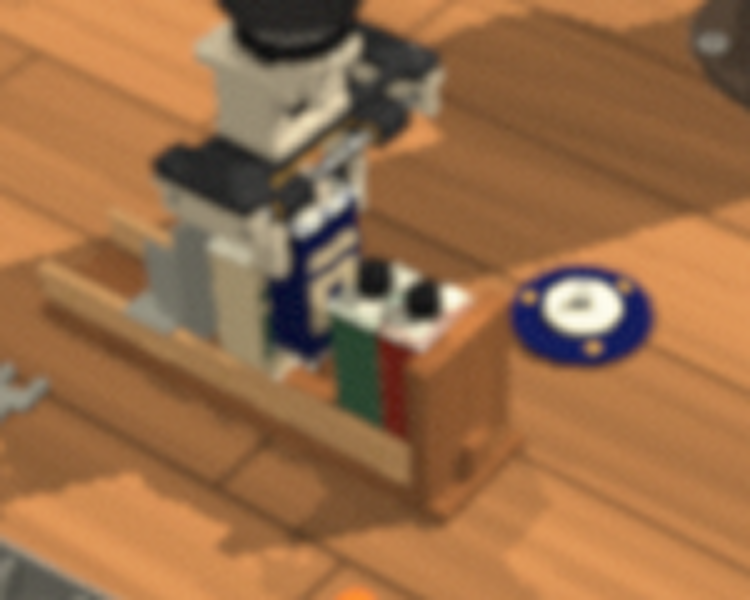

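```bash
python3 - <<'E'
from h import *
p=camera_params('wrist');q=lambda a:np.array(a)/1.4
print('cream sh',wplane(p,q([(330,186),(473,186),(472,277),(331,277)]),.132).round(4)[:,:2].tolist())
print('rails top out/in',wplane(p,q([(327,160),(342,160),(455,160),(468,160)]),.044).round(4)[:,:2].tolist())
z=.1718
print('tin sh',wplane(p,q([(306,361),(491,361)]),z+.0125).round(4)[:,:2].tolist())
print('tin base',wplane(p,q([(345,278),(449,278)]),z-.1055).round(4)[:,:2].tolist())
E
```

```text
cream sh [[0.5933, -0.1407], [0.538, -0.141], [0.5373, -0.1048], [0.5937, -0.1045]]
rails top out/in [[0.6083, -0.1535], [0.5996, -0.1533], [0.5346, -0.1536], [0.527, -0.1538]]
tin sh [[0.5943, -0.0908], [0.5387, -0.0911]]
tin base [[0.5961, -0.0886], [0.5391, -0.0889]]
```

>>> servo_tool(
  linear=[
    [-0.001,0,-0.01],
    [0,0,-0.01],
    [0,0,-0.01],
    [0,0,-0.01],
    [0,0,-0.007],
    [0,0,0],
    [0,0,-0.002],
    [0,0,0],
    [0,0,-0.001],
    [0,0,0],
  ],
  turn=[
    [0,0.07,0],
    [0,0,0],
    [0,0,0],
    [0,0,0],
    [0,0,0],
    [0,0,0],
    [0,0,0],
    [0,0,0],
    [0,0,0],
    [0,0,0],
  ],
  hand=[40,40,40,40,40,40,40,40,40,40],
)

```text
time: 23.0
tcp_pos: [0.5673, -0.0749, 0.1194]
ee_rot: [[-1.0, 0.002, 0.003], [-0.003, -0.001, -1.0], [-0.002, -1.0, 0.001]]
ft_force: [0.5, 0.6, -1.3]
finger_gap: 0.0562
```

>>> servo_tool(
  linear=[
    [0,0,-0.001],
    [0,0,0],
    [0,0,-0.001],
    [0,0,0],
    [0,0,-0.001],
    [0,0,0],
    [0,0,0],
    [0,0,0],
    [0,0,0],
    [0,0,0],
  ],
  turn=[
    [0,0,0],
    [0,0,0],
    [0,0,0],
    [0,0,0],
    [0,0,0],
    [0,0,0],
    [0,0,0],
    [0,0,0],
    [0,0,0],
    [0,0,0],
  ],
  hand=[40,40,40,40,40,40,40,40,40,40],
)

```text
time: 24.0
tcp_pos: [0.5682, -0.0752, 0.1191]
ee_rot: [[-1.0, 0.005, 0.004], [-0.004, -0.002, -1.0], [-0.005, -1.0, 0.002]]
ft_force: [-1.8, -0.3, 2.8]
finger_gap: 0.0557
```

```bash
python3 - <<'E'
from h import *
st();im=read_camera('scene');save('s11',im[140:260,160:310],5)
E
```

```text
t 24.0 tcp [ 0.5682 -0.0752  0.1191] gap 0.0557 F [-1.8 -0.3  2.8] q [ 0.21  0.31 -0.39  0.   -0.87 -0.21]
[[-1.0, 0.005, 0.004], [-0.004, -0.002, -1.0], [-0.005, -1.0, 0.002]]
```

View pics/s11.png

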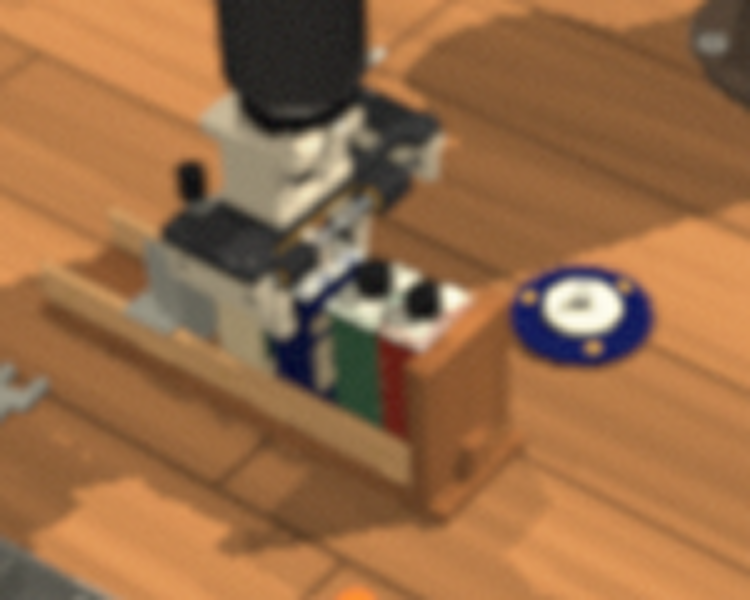

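The tin is on the lane floor: contact came at TCP z = 0.119, as expected. Releasing and rising.

>>> servo_tool(
  linear=[
    [0,0,0],
    [0,0,0],
    [0,0,0],
    [0,0,0],
    [0,0,0],
    [0,0,0],
    [0,0,0.005],
    [0,0,0.015],
    [0,0,0.02],
    [0,0,0.03],
  ],
  turn=[
    [0,0,0],
    [0,0,0],
    [0,0,0],
    [0,0,0],
    [0,0,0],
    [0,0,0],
    [0,0,0],
    [0,0,0],
    [0,0,0],
    [0,0,0],
  ],
  hand=[60,65,70,80,90,100,100,100,100,100],
)

```text
time: 25.05
tcp_pos: [0.5659, -0.0753, 0.187]
ee_rot: [[-1.0, -0.003, 0.004], [-0.004, -0.002, -1.0], [0.003, -1.0, 0.002]]
ft_force: [0.7, -0.9, -0.7]
finger_gap: 0.0875
```

>>> servo_tool(
  linear=[
    [0,0,0.03],
    [0,0,0.03],
    [0,-0.02,0],
    [0,-0.02,0],
    [0,-0.02,0],
    [0,-0.02,0],
    [0,-0.02,0],
    [0,0,0],
    [0,0,0],
    [0,0,0],
  ],
  turn=[
    [0,0,0],
    [0,0,0],
    [0,0,0],
    [0,0,0],
    [0,0,0],
    [0,0,0],
    [0,0,0],
    [0,0,0],
    [0,0,0],
    [0,0,0],
  ],
  hand=[100,100,60,60,60,60,60,60,60,60],
)

```text
time: 26.05
tcp_pos: [0.5678, -0.1782, 0.26]
ee_rot: [[-1.0, 0.011, 0.006], [-0.006, -0.002, -1.0], [-0.011, -1.0, 0.002]]
ft_force: [0.0, -0.5, -0.6]
finger_gap: 0.0528
```

```bash
python3 g2.py -90 .566 -.174 .162;python3 - <<'E'
from h import *
p=camera_params('wrist');pickle.dump(p,open('w12.pkl','wb'));im=read_camera('wrist');save('w12',im,1.4)
im=read_camera('scene');save('s12',im[140:260,160:310],5)
E
```

```text
t 26.05 tcp [ 0.5678 -0.1782  0.26  ] gap 0.0528 F [ 0.  -0.5 -0.6] q [ 0.03  0.21 -0.16  0.   -1.18 -0.02]
[[-1.0, 0.011, 0.006], [-0.006, -0.002, -1.0], [-0.011, -1.0, 0.002]]
lin [-0.0018  0.0042 -0.098 ] turn [ 0.02  0.1  -0.06]
```

View pics/w12.png

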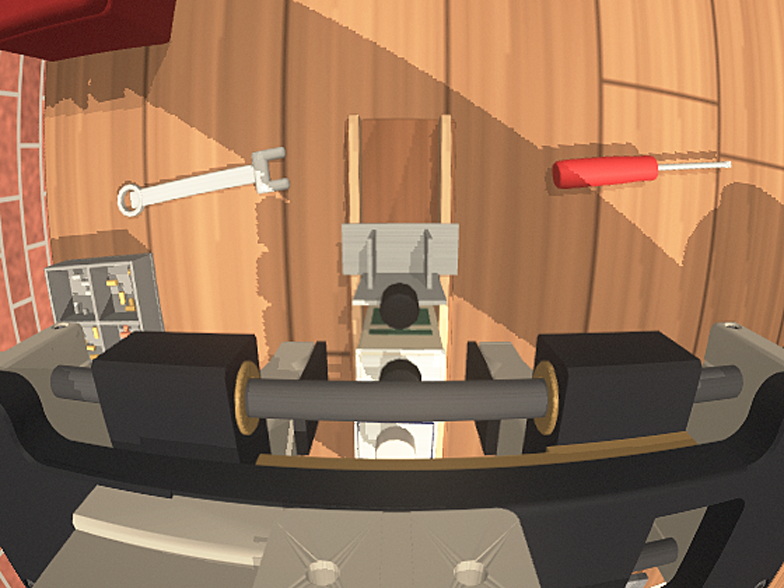

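View pics/s12.png

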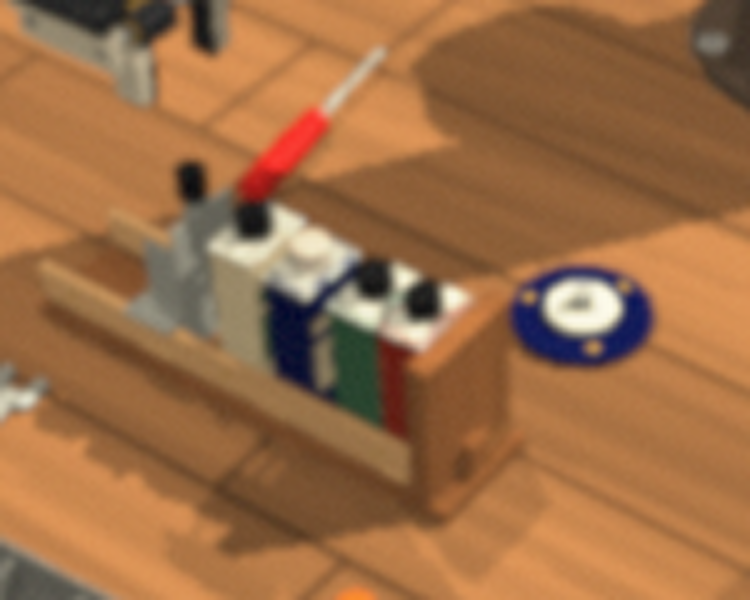

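```bash
python3 - <<'E'
from h import *
p=pickle.load(open('w12.pkl','rb'));q=lambda a:np.array(a)/1.4
print('knob top',wplane(p,q([(399,308),(380,308),(419,308)]),.162).round(4),'plate top edge',wplane(p,q([(357,303),(445,303)]),.13).round(4))
E
```

```text
knob top [[ 0.5669 -0.1777  0.162 ]
 [ 0.5771 -0.1776  0.162 ]
 [ 0.5561 -0.1778  0.162 ]] plate top edge [[ 0.5926 -0.1709  0.13  ]
 [ 0.5389 -0.1714  0.13  ]]
```

>>> servo_tool(
  linear=[
    [-0.001,0.001,-0.015],
    [0,0,-0.015],
    [0,0,-0.015],
    [0,0,-0.015],
    [0,0,-0.015],
    [0,0,-0.01],
    [0,0,-0.01],
    [0,0,-0.004],
    [0,0,0],
    [0,0,0],
  ],
  turn=[
    [0,0.1,-0.06],
    [0,0,0],
    [0,0,0],
    [0,0,0],
    [0,0,0],
    [0,0,0],
    [0,0,0],
    [0,0,0],
    [0,0,0],
    [0,0,0],
  ],
  hand=[60,60,60,60,60,60,60,60,60,60],
)

```text
time: 27.15
tcp_pos: [0.5657, -0.1723, 0.1526]
ee_rot: [[-1.0, -0.005, 0.004], [-0.004, -0.001, -1.0], [0.005, -1.0, 0.001]]
ft_force: [0.6, -0.0, -0.5]
finger_gap: 0.0525
```

```bash
python3 g2.py -90 .567 -.177 .160;python3 - <<'E'
from h import *
im=read_camera('wrist');save('w13',im,1.4)
im=read_camera('scene');save('s13',im[120:240,140:290],5)
E
```

```text
t 27.15 tcp [ 0.5657 -0.1723  0.1526] gap 0.0525 F [ 0.6 -0.  -0.5] q [ 0.04  0.3  -0.3   0.   -0.97 -0.03]
[[-1.0, -0.005, 0.004], [-0.004, -0.001, -1.0], [0.005, -1.0, 0.001]]
lin [ 0.0013 -0.0047  0.0074] turn [ 0.01 -0.04 -0.03]
```

View pics/w13.png

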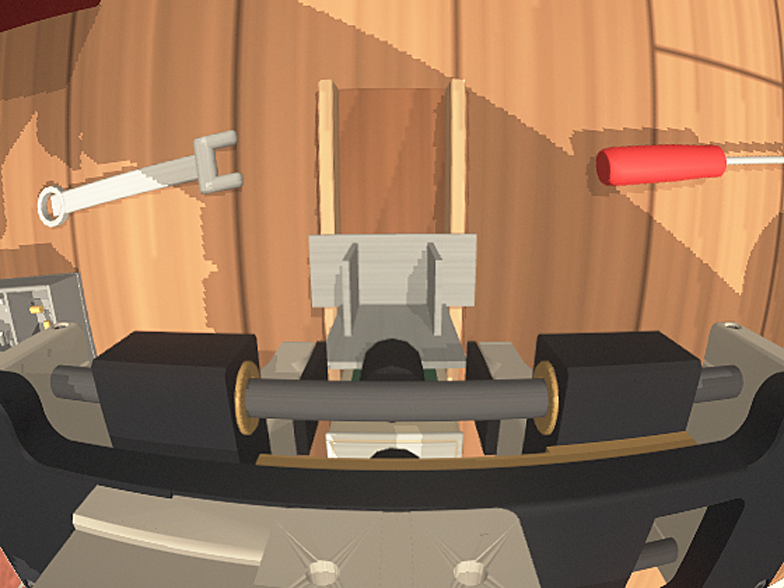

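View pics/s13.png

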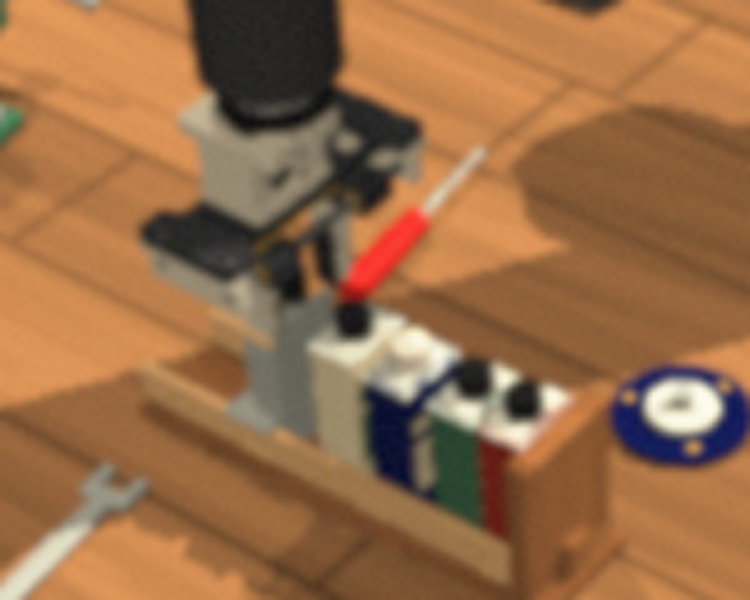

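The knob is at wrist pixel (392,372), between the jaws. I'll raise by 7 mm, shift back 4 mm, and pinch.

>>> servo_tool(
  linear=[
    [0.001,-0.003,0.006],
    [0,0,0],
    [0,0,0],
    [0,0,0],
    [0,0,0],
    [0,0,0],
    [0,0,0],
    [0,0,0],
    [0,0,0],
    [0,0,0],
  ],
  turn=[
    [0,0,0],
    [0,0,0],
    [0,0,0],
    [0,0,0],
    [0,0,0],
    [0,0,0],
    [0,0,0],
    [0,0,0],
    [0,0,0],
    [0,0,0],
  ],
  hand=[60,60,15,15,15,15,15,15,15,15],
  newtons=25,
)

```text
time: 28.25
tcp_pos: [0.5673, -0.176, 0.1614]
ee_rot: [[-1.0, -0.002, 0.003], [-0.003, -0.001, -1.0], [0.002, -1.0, 0.001]]
ft_force: [-0.1, -0.0, 1.6]
finger_gap: 0.0214
```

>>> servo_tool(
  linear=[
    [0,0.004,0],
    [0,0.004,0],
    [0,0.004,0],
    [0,0.004,0],
    [0,0.004,0],
    [0,0.004,0],
    [0,0.004,0],
    [0,0.004,0],
    [0,0.004,0],
    [0,0.004,0],
  ],
  turn=[
    [0,0,0],
    [0,0,0],
    [0,0,0],
    [0,0,0],
    [0,0,0],
    [0,0,0],
    [0,0,0],
    [0,0,0],
    [0,0,0],
    [0,0,0],
  ],
  hand=[15,15,15,15,15,15,15,15,15,15],
)

```text
time: 29.25
tcp_pos: [0.5669, -0.1341, 0.1614]
ee_rot: [[-1.0, -0.002, 0.003], [-0.003, -0.004, -1.0], [0.002, -1.0, 0.004]]
ft_force: [-0.2, -4.4, 0.2]
finger_gap: 0.0217
```

```bash
python3 - <<'E'
from h import *
st()
im=read_camera('scene');save('s14',im[120:240,140:290],5)
E
```

```text
t 29.25 tcp [ 0.5669 -0.1341  0.1614] gap 0.0217 F [-0.2 -4.4  0.2] q [ 0.11  0.28 -0.32  0.   -0.98 -0.1 ]
[[-1.0, -0.002, 0.003], [-0.003, -0.004, -1.0], [0.002, -1.0, 0.004]]
```

View pics/s14.png

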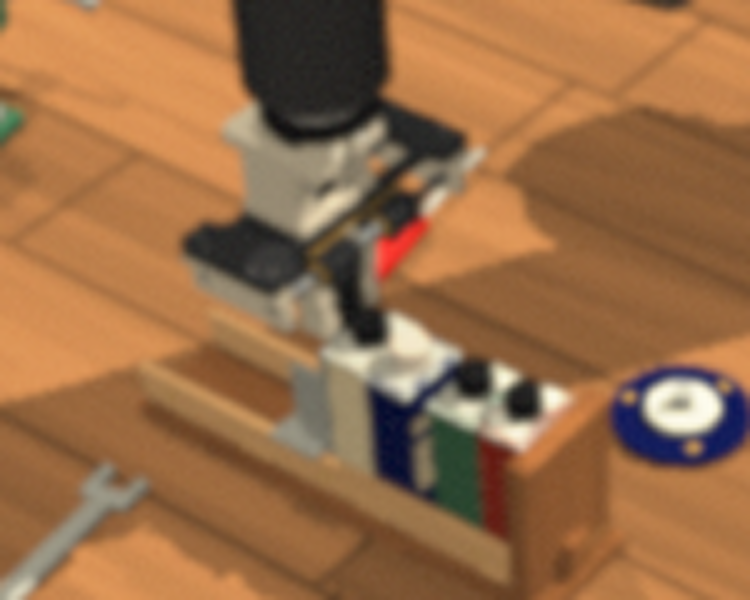

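>>> servo_tool(
  linear=[
    [0,0.002,0],
    [0,0.002,0],
    [0,0.002,0],
    [0,0.002,0],
    [0,0.0015,0],
    [0,0.0015,0],
    [0,0.0015,0],
    [0,0.0015,0],
    [0,0.001,0],
    [0,0.001,0],
  ],
  turn=[
    [0,0,0],
    [0,0,0],
    [0,0,0],
    [0,0,0],
    [0,0,0],
    [0,0,0],
    [0,0,0],
    [0,0,0],
    [0,0,0],
    [0,0,0],
  ],
  hand=[15,15,15,15,15,15,15,15,15,15],
)

```text
time: 30.3
tcp_pos: [0.5668, -0.1174, 0.1614]
ee_rot: [[-1.0, -0.003, 0.003], [-0.003, -0.005, -1.0], [0.003, -1.0, 0.005]]
ft_force: [0.8, -6.0, -0.6]
finger_gap: 0.0215
```

>>> servo_tool(
  linear=[
    [0,0.001,0],
    [0,0.001,0],
    [0,0.001,0],
    [0,0.001,0],
    [0,0,0],
    [0,0,0],
    [0,0,0],
    [0,0,0],
    [0,0,0],
    [0,0,0],
  ],
  turn=[
    [0,0,0],
    [0,0,0],
    [0,0,0],
    [0,0,0],
    [0,0,0],
    [0,0,0],
    [0,0,0],
    [0,0,0],
    [0,0,0],
    [0,0,0],
  ],
  hand=[15,15,15,15,15,15,15,15,15,15],
)

```text
time: 31.3
tcp_pos: [0.5668, -0.1165, 0.1614]
ee_rot: [[-1.0, -0.004, 0.003], [-0.003, -0.01, -1.0], [0.004, -1.0, 0.01]]
ft_force: [-0.4, -4.7, 0.1]
finger_gap: 0.0213
```

>>> servo_tool(
  linear=[
    [0,0.003,0],
    [0,0.003,0],
    [0,0.003,0],
    [0,0.003,0],
    [0,0.003,0],
    [0,0.003,0],
    [0,0.003,0],
    [0,0.003,0],
    [0,0.003,0],
    [0,0.003,0],
  ],
  turn=[
    [0,0,0],
    [0,0,0],
    [0,0,0],
    [0,0,0],
    [0,0,0],
    [0,0,0],
    [0,0,0],
    [0,0,0],
    [0,0,0],
    [0,0,0],
  ],
  hand=[15,15,15,15,15,15,15,15,15,15],
)

```text
time: 32.3
tcp_pos: [0.5668, -0.1147, 0.1615]
ee_rot: [[-1.0, -0.01, 0.001], [-0.001, -0.05, -0.999], [0.01, -0.999, 0.05]]
ft_force: [4.3, -21.8, -4.4]
finger_gap: 0.0214
```

```bash
python3 - <<'E'
from h import *
st()
im=read_camera('scene');save('s15',im[130:230,170:290],6)
im=read_camera('wrist');save('w15',im,1.4)
E
```

```text
t 32.3 tcp [ 0.5668 -0.1147  0.1615] gap 0.0214 F [  4.3 -21.8  -4.4] q [ 0.17  0.27 -0.35  0.06 -0.97 -0.2 ]
[[-1.0, -0.01, 0.001], [-0.001, -0.05, -0.999], [0.01, -0.999, 0.05]]
```

View pics/s15.png

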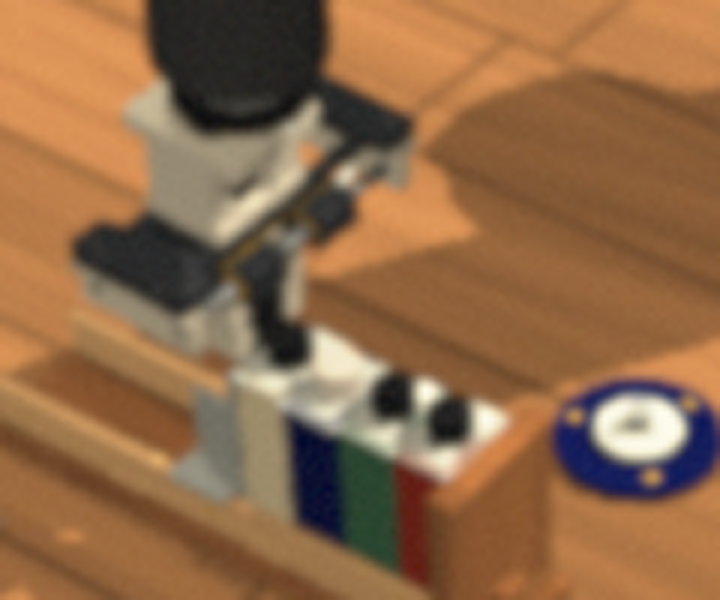

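View pics/w15.png

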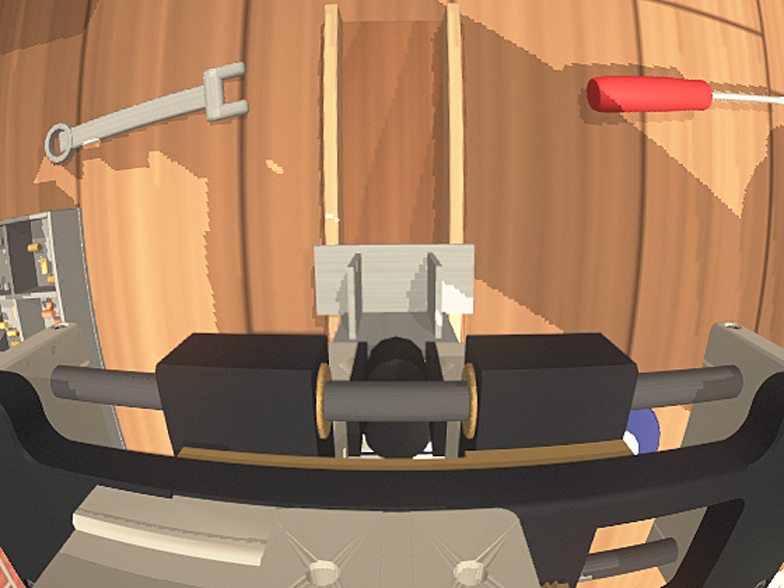

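The row is closed and the push stalled at 22 N. I'll ease off, release and rise.

>>> servo_tool(
  linear=[
    [0,0,0],
    [0,0,0],
    [0,0,0],
    [0,0,0],
    [0,0,0],
    [0,0,0],
    [0,0,0],
    [0,0,0.005],
    [0,0,0.01],
    [0,0,0.02],
  ],
  turn=[
    [0,0,0],
    [0,0,0],
    [0,0,0],
    [0,0,0],
    [0,0,0],
    [0,0,0],
    [0,0,0],
    [0,0,0],
    [0,0,0],
    [0,0,0],
  ],
  hand=[15,15,15,30,45,60,60,60,60,60],
)

```text
time: 33.4
tcp_pos: [0.5659, -0.1121, 0.1955]
ee_rot: [[-1.0, -0.014, 0.002], [-0.001, -0.047, -0.999], [0.014, -0.999, 0.047]]
ft_force: [-0.1, -0.3, 0.9]
finger_gap: 0.0524
```

>>> servo_tool(
  linear=[
    [0,0,0.03],
    [0,0,0.03],
    [-0.02,0.02,0.02],
    [-0.02,0.04,0.01],
    [-0.02,0.04,0],
    [-0.01,0.04,0],
    [0,0.04,0],
    [0,0.04,0],
    [0,0.04,0],
    [0,0.02,0],
  ],
  turn=[
    [0,0,0],
    [0,0,0],
    [0,0,0],
    [0,0,0],
    [0,0,0],
    [0,0,0],
    [0,0,0],
    [0,0,0],
    [0,0,0],
    [0,0,0],
  ],
  hand=[60,60,60,60,60,60,60,60,60,60],
)

```text
time: 34.4
tcp_pos: [0.4932, 0.1748, 0.3036]
ee_rot: [[-1.0, 0.002, -0.004], [0.003, -0.04, -0.999], [-0.002, -0.999, 0.04]]
ft_force: [-0.4, -0.6, 0.5]
finger_gap: 0.0524
```

```bash
python3 - <<'E'
from h import *
st()
im=read_camera('scene');np.save('s16.npy',im);save('s16',im[150:250,170:290],6)
im=read_camera('top');np.save('t16.npy',im);save('t16',im,1.4);save('t16c',im[170:240,290:430],5.5)
E
```

```text
t 34.4 tcp [0.4932 0.1748 0.3036] gap 0.0524 F [-0.4 -0.6  0.5] q [ 0.74  0.08 -0.24  0.03 -1.28 -0.75]
[[-1.0, 0.002, -0.004], [0.003, -0.04, -0.999], [-0.002, -0.999, 0.04]]
```

View pics/s16.png

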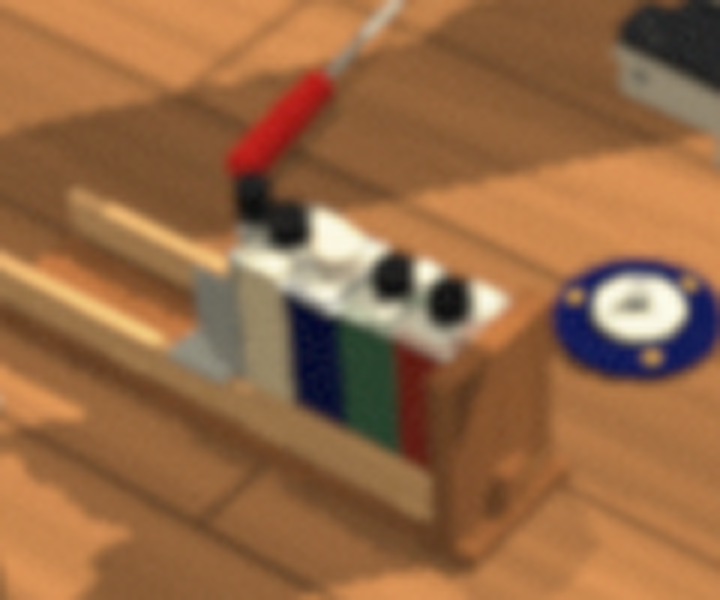

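View pics/t16.png

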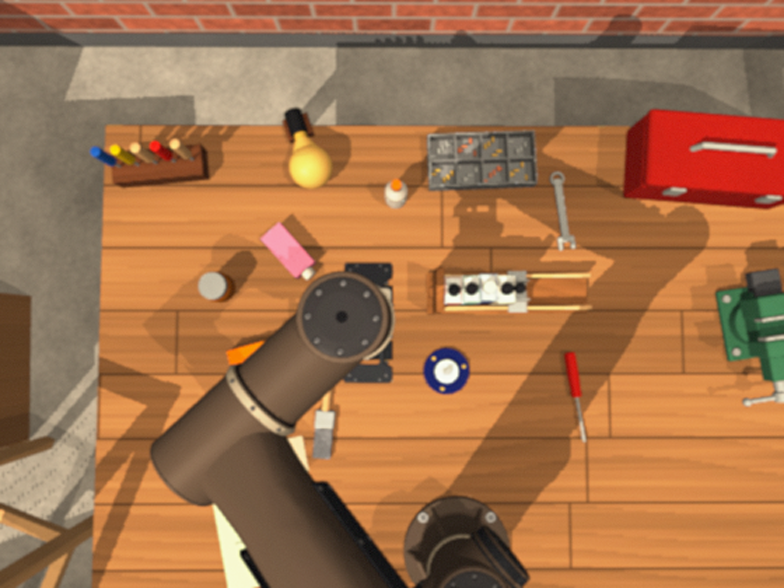

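View pics/t16c.png

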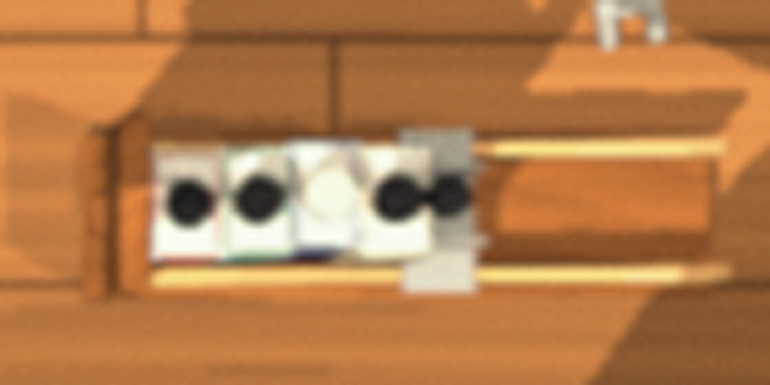

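```bash
python3 - <<'E'
from h import *
p=pickle.load(open('top0.pkl','rb'));T=lambda a:np.array(a)/5.5+[290,170]-.3
c=plane(p,T([(188,202),(259,199),(330,195),(398,198)]),.15);print(c.round(4));print(np.diff(c[:,1]).round(4))
print('knob',plane(p,T([(449,195)]),.162).round(4))
a=np.load('top0.npy').astype(int);b=np.load('t16.npy').astype(int)
E
python3 -c "
from h import *
job_done();print(observe()['time'])"
```

```text
[[ 0.5616  0.0181  0.15  ]
 [ 0.5632 -0.0183  0.15  ]
 [ 0.5653 -0.0548  0.15  ]
 [ 0.5638 -0.0897  0.15  ]]
[-0.0364 -0.0364 -0.0349]
knob [[ 0.5645 -0.1133  0.162 ]]
the job is handed in; nothing more can be done
the job is handed in; nothing more can be done
```

The job is done and handed in at about 34.5 s, inside the 72 s limit. I stood the navy tin upright on the open bench and let go of it. Then I took it again from above, set it in its gap between the green and cream tins, and slid the end plate up until the row was closed.

- **Row closed up:** the cap centres in the top view are 36.4, 36.4 and 34.9 mm apart, against a tin thickness of 36 mm. The plate stalled against about 22 N. All four tins stand upright with broad faces together.
- **Released:** the gripper was clear and the wrist force close to zero before I handed in.
- **Bystanders:** the wrench, screwdriver, glue, jar, lamp disc and pink look-alike are where they were in the last top view. The arm hid most of the orange look-alike and part of the brush there, so I could not fully confirm those two.
- **End plate reading:** the plate moved about 61 mm from an estimated 13 mm, which gives about 0.074 against the nominal 0.071. That difference is within the camera error in the starting value.

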